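# Booking a delivery in with the hand scanner at the home photo shop

### The arm

A 6-joint arm with a two-finger parallel gripper is mounted at the origin on the work surface. World frame = base frame: x ahead of the robot, y to its left, z up, the work surface at z = 0. Lengths are in mm, angles in degrees, forces in N, time in s.
With the tool pointing down it reaches from about 350 to 850 mm from the base axis. Payload 8.1 kg.
Tool frame: the origin (TCP) lies on the centre line of the jaws, within the pads' length; the fingertips stand 14 mm ahead of it and the grasp point (between the pads) lies 5 mm behind it; z points along the fingers, y is the line along which they close (so a half turn about z gives the same grasp; the last joint's range is limited). The gripper opens to 85 mm and grips with 20 to 120 N. Pads are 22 mm wide; open, the fingers measure 114 mm over their backs; the gripper's body (76 mm by 85 mm) begins 54 mm behind the grasp point. The pads swing forward as they close: fully open they stand 13 mm farther back than shut.
Start: joints at [67.643, 7.471, 85.268, -0, 87.261, -4.893], TCP at [180.04, 572.356, 245.292] pointing down, gripper open.
Joint ranges: [-169.43, 169.43], [-51.17, 129.36], [1.28, 143.12], [-76.62, 256.62], [0, 156.53], [-152.29, 152.29]. Speed limits (degrees/s): [136.94, 136.94, 159.86, 180, 180, 180].

### API

Orientations are given as [roll, pitch, yaw] about the fixed x, y, z axes, in that order (R = Rz(yaw) Ry(pitch) Rx(roll)).
In Python, from bench import sense, snapshot, camera_info, hand_in gives the robot as it stands. The module is installed in compiled form; this text tells all that it offers.
- The arm moves only by the tool apply_moves, never from a script. Its argument "deltas" is a list of rows, each a list of 7 numbers: the shift along the tool's x, y, z scaled (see below), then the turn, a rotation vector about the tool's x, y, z scaled (see below), then the opening, from 0 (shut) to 1 (fully open). In form: [[dx, dy, dz, ax, ay, az, claw], ...]. A call has 1 to 8 rows; each row shifts and turns the commanded pose from where the row before left it, along the tool's axes as they then stand; what a row does not reach is not made up. The controller multiplies each number of a shift by 0.03 m and each number of a turn by 0.08 rad. A row lasts 1/8 s, in which the tool goes at most 62.5 mm and 10.7 degrees, less where a joint would pass 70% of its speed; a pose out of reach is approached as far as the arm can. A call with a number of a shift or a turn outside -1 to 1 is refused whole. A call with a gripper value outside its range is refused whole. The fingers move at their own pace and stop on an object; "grip_force" is the grip in N (left out, the last holds). Time passes only in rows, so rows that do not move let the fingers close. It gives the time, the measured TCP pose, the force, the opening and the grip force at its end, in the units of the state.
- sense(): the state, without advancing time (a new reading comes with each control period).
- snapshot(name): name is "scene" or "top" or "wrist"; returns the picture (384x512x3 uint8, red, green, blue); there is no depth.
- camera_info(name): a dict with "vertical_fov" (degrees; the focal length in pixels is half the picture's height over the tangent of half this angle, whatever the lens; pixels are square), "cx", "cy" (the principal point, pixels), "origin" and "rotation" of the camera in the world; the wrist camera has in their place "tool_from_camera" (4x4, takes a point from camera to tool coordinates, whose origin is the TCP and whose axes are the flange's). Camera axes: x right, y up, looking along -z (the intrinsics and any distortion apply to the point x, -y, -z); pixel columns grow to the right and rows downward; lengths in mm; the calibration is good to about 2 mm. A picture is of the moment at which its call begins: read the wrist's pose just before it. camera_info takes no time and is no camera call.
- hand_in(): hands the job in; it is judged then, once.
The state is a dict: "time": time; "joint_pos": joint angles; "qd": joint speeds; "joint_efforts": joint torques, N m; "tool_pos": TCP position; "tcp_rot": TCP orientation; "ft_force": force on the tool from outside, world axes, zero at the start; "wrist_torque": the same for the moment, N m; "finger_gap": finger opening in mm; "grip_force": force on a finger pad.
Only numpy, scipy, OpenCV 4.12 (cv2) and the standard library are available. Lean on these libraries where they do the work, as an engineer would, in place of code of your own. Each camera call takes 0.05 s, during which the arm holds its last target. There are 200 camera calls.

### The job

Book in the delivery: stand the cartons flush against the steel fence with their large product labels facing out, take the hand scanner and read the product labels in the order of the delivery note, largest carton first and smallest last, holding the scanner level with and square to the middle of each label, about a hand's width (8 to 10 cm) away, steady for a good second. When all of these are read, turn every carton half round, so that its front now lies flush against the fence, and read the small serial labels in the same order and the same way. Leave the cartons standing like that and the scanner lying properly in its cradle, and do not disturb the mug, the calendar or the spectacles.

Things in the scene. Friction and masses are not known exactly. Their poses are not given: they have to be found in the camera images.
- carton_big: the largest sealed plain cardboard carton, 60 mm deep (x) by 120 mm wide (y) by 100 mm high (z), standing upright and loose (under 0.5 kg, weight low down); may be absent. Origin at the centre of its underside, z up. Its front (-x face) carries the large product label, its back (+x face) the small serial label. It can be gripped across its depth from above
- carton_big_product (a point): centre of the product barcode label (66 x 46 mm, white paper with dark bars) on the front of carton_big, 52.0 mm up, on the face 30 mm ahead of the middle; axes as the carton, so the label looks along -x
- carton_big_serial (a point): centre of the small serial barcode label (42 x 22 mm) on the back of carton_big, 30 mm behind the middle, 21.6 mm to -y and 62.0 mm up; axes as the carton, so the label looks along +x
- carton_middle: the middle-sized sealed plain cardboard carton, 56 mm deep (x) by 100 mm wide (y) by 91 mm high (z), standing upright and loose (under 0.5 kg, weight low down); may be absent. Origin at the centre of its underside, z up. Its front (-x face) carries the large product label, its back (+x face) the small serial label. It can be gripped across its depth from above
- carton_middle_product (a point): centre of the product barcode label (66 x 46 mm, white paper with dark bars) on the front of carton_middle, 47.3 mm up, on the face 28 mm ahead of the middle; axes as the carton, so the label looks along -x
- carton_middle_serial (a point): centre of the small serial barcode label (42 x 22 mm) on the back of carton_middle, 28 mm behind the middle, 18.0 mm to -y and 56.4 mm up; axes as the carton, so the label looks along +x
- carton_small: the smallest sealed plain cardboard carton, 52 mm deep (x) by 80 mm wide (y) by 82 mm high (z), standing upright and loose (under 0.5 kg, weight low down); may be absent. Origin at the centre of its underside, z up. Its front (-x face) carries the large product label, its back (+x face) the small serial label. It can be gripped across its depth from above
- carton_small_product (a point): centre of the product barcode label (66 x 46 mm, white paper with dark bars) on the front of carton_small, 42.6 mm up, on the face 26 mm ahead of the middle; axes as the carton, so the label looks along -x
- carton_small_serial (a point): centre of the small serial barcode label (42 x 22 mm) on the back of carton_small, 26 mm behind the middle, 14.4 mm to -y and 50.8 mm up; axes as the carton, so the label looks along +x
- fence: fixed bent-steel fence on the far side of the table: upright leaf 420 mm long (y), 40 mm high (lower than the cartons), its foot bent away to the rear. Origin: bottom middle of the leaf's front face; -x points out of that face, roughly towards the robot; the cartons stand on the table in front of it (x below 0)
- scanner: cordless grey hand scanner, a bar 180 mm long, loose, 0.17 kg: handle 36 mm wide (y), 30 mm thick, x = -90 to +50 mm; wider head 54 x 36 mm, x = +50 to +90. Origin: centre of its underside, where it is gripped across its width (near its centre of mass); +x to the window, z up. It reads by itself when held steady before a label; no trigger to press
- scanner_window (a point): centre of the dark window in the scanner's front end, 90 mm ahead of the scanner's origin and 18 mm up; axes as the scanner; it looks along +x
- cradle: fixed black charging cradle, 150 x 62 mm; origin at the table, z up. Scanner's place: its origin 42 mm above this origin, +x along +x. Two yokes, 14 mm long, at x = +37 and -67 mm, their cheeks rise 14 mm beside the handle with 5 mm play a side; between them the handle is free on both sides. The scanner's head stays in front of the front yoke (6 mm play backwards)
- mug: white mug, 80 mm across, 95 mm high, with a handle; bystander. Origin at the centre of its underside
- calendar: desk calendar, a tent 170 mm wide and 140 mm high on a blue foot; bystander. Origin at the centre of its underside
- spectacles: folded spectacles, 130 mm wide; bystander. Origin at the centre of the underside
There are look-alikes about, which are no part of the job. What is shaped like the cradle but orange or purple is not meant.

How it is judged (in metres and radians):
On the way, in this order (a step that is already met when the one before it is completed fails the run):
1. carton_big stands against the fence with its product label facing out, and the scanner, square to that label and 40 to 160 mm before it, is kept on its middle (within 15 mm) for 1 s (x of carton_big_serial in the frame of fence between -0.008 and 0.004 m and y of carton_big in the frame of fence between -0.2 and 0.2 m and angle between the x axis of carton_big and the x axis of fence, either way round below 0.1 rad and angle between carton_big's own z axis and vertical below 0.08 rad and x of carton_big_product in the frame of scanner_window between 0.04 and 0.16 m and y of carton_big_product in the frame of scanner_window between -0.015 and 0.015 m and z of carton_big_product in the frame of scanner_window between -0.015 and 0.015 m and angle between the x axis of scanner and the x axis of carton_big, either way round below 0.26 rad), for 1 s.
2. carton_middle stands against the fence with its product label facing out, and the scanner, square to that label and 40 to 160 mm before it, is kept on its middle (within 15 mm) for 1 s (x of carton_middle_serial in the frame of fence between -0.008 and 0.004 m and y of carton_middle in the frame of fence between -0.2 and 0.2 m and angle between the x axis of carton_middle and the x axis of fence, either way round below 0.1 rad and angle between carton_middle's own z axis and vertical below 0.08 rad and x of carton_middle_product in the frame of scanner_window between 0.04 and 0.16 m and y of carton_middle_product in the frame of scanner_window between -0.015 and 0.015 m and z of carton_middle_product in the frame of scanner_window between -0.015 and 0.015 m and angle between the x axis of scanner and the x axis of carton_middle, either way round below 0.26 rad), for 1 s.
3. carton_small stands against the fence with its product label facing out, and the scanner, square to that label and 40 to 160 mm before it, is kept on its middle (within 15 mm) for 1 s (x of carton_small_serial in the frame of fence between -0.008 and 0.004 m and y of carton_small in the frame of fence between -0.2 and 0.2 m and angle between the x axis of carton_small and the x axis of fence, either way round below 0.1 rad and angle between carton_small's own z axis and vertical below 0.08 rad and x of carton_small_product in the frame of scanner_window between 0.04 and 0.16 m and y of carton_small_product in the frame of scanner_window between -0.015 and 0.015 m and z of carton_small_product in the frame of scanner_window between -0.015 and 0.015 m and angle between the x axis of scanner and the x axis of carton_small, either way round below 0.26 rad), for 1 s.
4. carton_big stands against the fence with its serial label facing out, and the scanner, square to that label and 40 to 160 mm before it, is kept on its middle (within 15 mm) for 1 s (x of carton_big_product in the frame of fence between -0.008 and 0.004 m and y of carton_big in the frame of fence between -0.2 and 0.2 m and angle between the x axis of carton_big and the x axis of fence, either way round below 0.1 rad and angle between carton_big's own z axis and vertical below 0.08 rad and x of carton_big_serial in the frame of scanner_window between 0.04 and 0.16 m and y of carton_big_serial in the frame of scanner_window between -0.015 and 0.015 m and z of carton_big_serial in the frame of scanner_window between -0.015 and 0.015 m and angle between the x axis of scanner and the x axis of carton_big, either way round below 0.26 rad), for 1 s.
5. carton_middle stands against the fence with its serial label facing out, and the scanner, square to that label and 40 to 160 mm before it, is kept on its middle (within 15 mm) for 1 s (x of carton_middle_product in the frame of fence between -0.008 and 0.004 m and y of carton_middle in the frame of fence between -0.2 and 0.2 m and angle between the x axis of carton_middle and the x axis of fence, either way round below 0.1 rad and angle between carton_middle's own z axis and vertical below 0.08 rad and x of carton_middle_serial in the frame of scanner_window between 0.04 and 0.16 m and y of carton_middle_serial in the frame of scanner_window between -0.015 and 0.015 m and z of carton_middle_serial in the frame of scanner_window between -0.015 and 0.015 m and angle between the x axis of scanner and the x axis of carton_middle, either way round below 0.26 rad), for 1 s.
6. carton_small stands against the fence with its serial label facing out, and the scanner, square to that label and 40 to 160 mm before it, is kept on its middle (within 15 mm) for 1 s (x of carton_small_product in the frame of fence between -0.008 and 0.004 m and y of carton_small in the frame of fence between -0.2 and 0.2 m and angle between the x axis of carton_small and the x axis of fence, either way round below 0.1 rad and angle between carton_small's own z axis and vertical below 0.08 rad and x of carton_small_serial in the frame of scanner_window between 0.04 and 0.16 m and y of carton_small_serial in the frame of scanner_window between -0.015 and 0.015 m and z of carton_small_serial in the frame of scanner_window between -0.015 and 0.015 m and angle between the x axis of scanner and the x axis of carton_small, either way round below 0.26 rad), for 1 s.
At the end, for the whole second after the job is handed in: Every carton present stands upright with its front within 8 mm of the fence, parallel to it within 0.1 rad, serial label out; the scanner lies level in the cradle's two yokes, window end forward, within 12 mm along and 8 mm across; everything at rest and released (x of carton_big_product in the frame of fence between -0.008 and 0.004 m and y of carton_big in the frame of fence between -0.2 and 0.2 m and angle between the x axis of each of carton_big, carton_middle, carton_small and the x axis of fence, either way round below 0.1 rad and angle between each of carton_big, carton_middle, carton_small's own z axis and vertical below 0.08 rad and linear speed of each of carton_big, carton_middle, carton_small, scanner below 0.01 m/s and x of carton_middle_product in the frame of fence between -0.008 and 0.004 m and y of carton_middle in the frame of fence between -0.2 and 0.2 m and x of carton_small_product in the frame of fence between -0.008 and 0.004 m and y of carton_small in the frame of fence between -0.2 and 0.2 m and x of scanner in the frame of cradle between -0.012 and 0.014 m and y of scanner in the frame of cradle between -0.008 and 0.008 m and z of scanner in the frame of cradle between 0.036 and 0.047 m and angle between the x axis of scanner and the x axis of cradle, either way round below 0.12 rad and x of scanner_window in the frame of cradle between 0.07 and 0.11 m and angle between scanner's own z axis and vertical below 0.1 rad); the robot touches nothing.
It fails at once if the mug is pushed more than 25 mm or tipped (distance of mug from where it was at the start of the episode above 0.025 m or angle between mug's own z axis and vertical above 0.4 rad).
It fails at once if the calendar is pushed more than 25 mm or tipped (distance of calendar from where it was at the start of the episode above 0.025 m or angle between calendar's own z axis and vertical above 0.4 rad).
It fails at once if the spectacles is pushed more than 25 mm or tipped (distance of spectacles from where it was at the start of the episode above 0.025 m or angle between spectacles's own z axis and vertical above 0.4 rad).
Of carton_big, carton_middle, carton_small only 2 to 3 are there at a start; the rules pass over those that are not, and their reading is None.
At some moment in a run one of carton_big, carton_middle, carton_small may be knocked a few centimetres aside while the robot is not near it.
It also fails if it takes over 210 s, if anything falls off the work surface, if the arm or the gripper's body presses on something with over 40 N, if the wrist force passes 120 N, or if a joint passes its speed limit or range.

## Working session

There is one attempt and no reset: what is moved stays moved. The work goes in short steps, Python scripts to look and compute and a tool call to move; the robot and the scene stay as the last step left them, time stands still between calls to the robot, and variables do not carry over. Pictures are saved under pics/ and viewed, at most 14 in all, crops included, and the job is handed in when it is done.

Besides the shell and the picture viewer there is one more tool, called after "Request:" by a JSON object that holds its "method" and its "body". apply_moves: Moves the arm, as the interface text tells. Its arguments: {"type":"object","properties":{"deltas":{"type":"array"},"grip_force":{"type":"number"}},"required":["deltas"]}

```bash
mkdir -p pics; python3 - <<'E'
from bench import *
import cv2,numpy as np
print(sense())
for n in("scene","top","wrist"):
    im=snapshot(n); cv2.imwrite(f"pics/{n}0.png",im[...,::-1]); print(n,camera_info(n))
a=[cv2.imread(f"pics/{n}0.png") for n in("scene","top")]
E
```

```text
{'time': 0.0, 'joint_pos': array([ 6.76432043e+01,  7.51486788e+00,  8.53296249e+01,  1.74360918e-03,
        8.72609146e+01, -4.89362028e+00]), 'qd': array([ 0.05551169, -0.05115613, -0.0649659 , -0.07769251, -0.02782408,
        0.03963247]), 'joint_efforts': array([-1.24155260e-03, -5.69402719e+01, -5.00550377e+01, -3.40100387e-04,
        1.51835504e-02, -3.52977487e-06]), 'tool_pos': array([179.83099139, 571.87092183, 244.24359421]), 'tcp_rot': array([-1.79895125e+02, -1.07269825e-02,  1.62536730e+02]), 'ft_force': array([ 0.57721118, -0.78499817, -0.02994975]), 'wrist_torque': array([ 0.02462475,  0.02059963, -0.00275382]), 'grip_force': 0.0, 'finger_gap': 85.2173870118909}
scene {'vertical_fov': 57.72641712702765, 'cx': 252.69886800573684, 'cy': 196.76962302739432, 'origin': array([1095.13530314, -560.90254233,  819.80369422]), 'rotation': array([49.04493582,  0.1542132 , 46.43558149])}
top {'vertical_fov': 53.83326007764499, 'cx': 265.4039829993718, 'cy': 187.7540549716439, 'origin': array([ 373.57199892,   15.56092273, 1383.60213652]), 'rotation': array([  3.89875718,  -0.78026223, -91.66423352])}
wrist {'vertical_fov': 63.77508512975617, 'cx': 256.50587477262945, 'cy': 191.20779997275517, 'tool_from_camera': array([[-3.55420850e-04,  9.49888720e-01,  3.12588056e-01,
         8.06936977e+01],
       [ 9.99999628e-01,  9.19615713e-05,  8.57574222e-04,
        -1.06626867e+00],
       [ 7.85853991e-04,  3.12588245e-01, -9.49888400e-01,
        -1.27669905e+02],
       [ 0.00000000e+00,  0.00000000e+00,  0.00000000e+00,
         1.00000000e+00]])}
```

View pics/scene0.png

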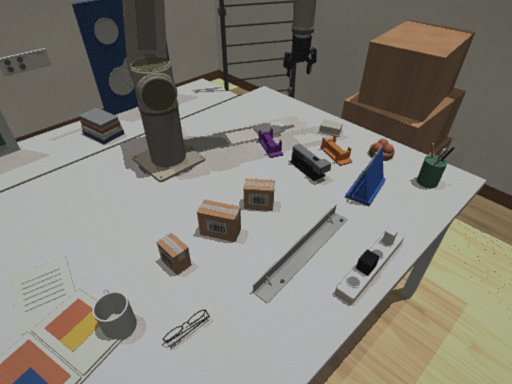

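View pics/top0.png

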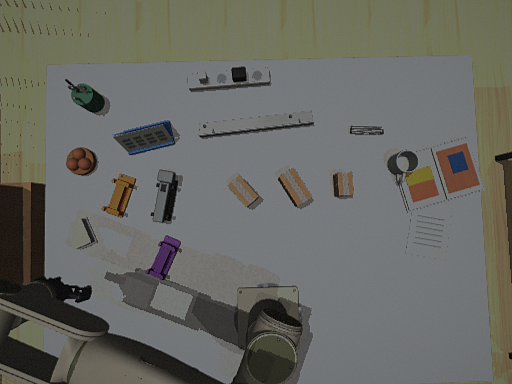

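The scene view shows three cartons (175,253), (219,219) and (259,194), the grey scanner in a black cradle (310,161), and orange (336,150) and purple (270,141) look-alike cradles. In the top view the fence is at (256,124), the cartons at (243,191), (294,187) and (343,184), the scanner and cradle at (166,195), the calendar at (146,138), the mug at (403,162) and the spectacles at (367,130). The cradle meant is the black one holding the scanner. I'll confirm that and the carton faces in an enlarged crop.

```bash
cat > h.py <<'E'
import numpy as np, cv2
from scipy.spatial.transform import Rotation as R
from bench import *
def cam(n,s=None):
    c=camera_info(n); f=192/np.tan(np.radians(c['vertical_fov']/2))
    if n=='wrist':
        T=np.eye(4);T[:3,:3]=R.from_euler('xyz',s['tcp_rot'],degrees=True).as_matrix();T[:3,3]=s['tool_pos']
        T=T@c['tool_from_camera'];return T[:3,:3],T[:3,3],f,c['cx'],c['cy']
    return R.from_euler('xyz',c['rotation'],degrees=True).as_matrix(),np.array(c['origin']),f,c['cx'],c['cy']
def cast(C,uv,z):
    M,o,f,cx,cy=C; uv=np.atleast_2d(uv).astype(float)
    d=np.c_[(uv[:,0]-cx)/f,-(uv[:,1]-cy)/f,-np.ones(len(uv))]@M.T
    return o+d*((z-o[2])/d[:,2])[:,None]
def proj(C,P):
    M,o,f,cx,cy=C; p=(np.atleast_2d(P)-o)@M
    return np.c_[cx-f*p[:,0]/p[:,2],cy+f*p[:,1]/p[:,2]]
E
python3 - <<'E'
from h import *
a=cv2.imread("pics/top0.png")[100:225,90:390]; b=cv2.imread("pics/scene0.png")[140:300,140:380]
a=cv2.resize(a,None,fx=2.6,fy=2.6,interpolation=3); cv2.imwrite("pics/t1.png",a)
b=cv2.resize(b,None,fx=3.2,fy=3.2,interpolation=3); cv2.imwrite("pics/s1.png",b)
E
```

```text
(no output)
```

View pics/t1.png

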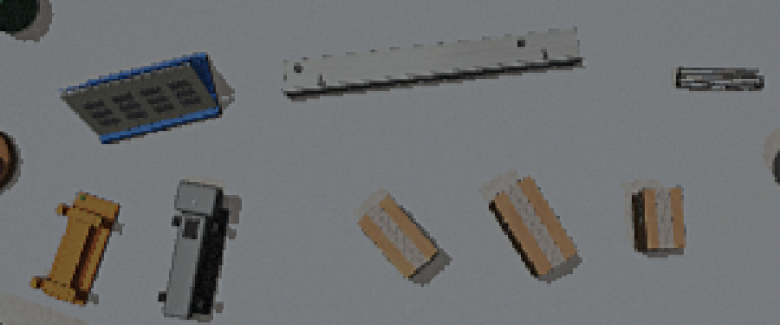

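View pics/s1.png

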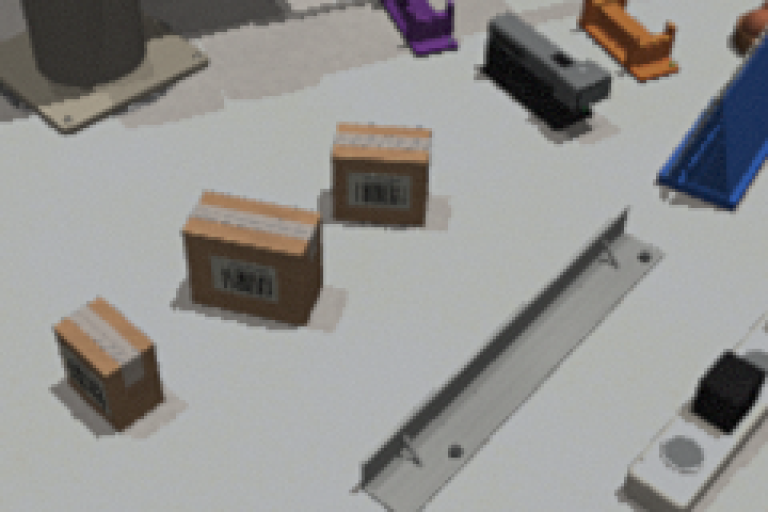

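Crop: the grey scanner lies in the black cradle, between the orange and purple look-alikes. The labels on the middle and big cartons look wide and centred, so they are the product labels, facing +x/-y. The small carton's label on its -y side is still unclear. Next I'll measure.

```bash
python3 - <<'E'
from h import *
C=cam('top'); im=cv2.imread("pics/top0.png"); hsv=cv2.cvtColor(im,cv2.COLOR_BGR2HSV)
# tops: orange-ish & bright
m=((hsv[...,0]<22)&(hsv[...,1]>60)&(hsv[...,2]>110)).astype(np.uint8)
m[:160]=0;m[215:]=0;m[:,:220]=0;m[:,370:]=0
mc=cv2.morphologyEx(m,cv2.MORPH_CLOSE,np.ones((7,7)))
n,l,s,c=cv2.connectedComponentsWithStats(mc)
for i in range(1,n):
    if s[i,4]<60: continue
    pts=np.argwhere((l==i)&(m>0))[:,::-1]; 
    for z in (82,91,100):
        w=cast(C,pts,z)[:,:2].astype(np.float32); (ct,sz,a)=cv2.minAreaRect(w); print(c[i].round(),z,np.round(ct),np.round(sz),round(a,1))
# fence: dark front strip near lower edge
g=cv2.cvtColor(im,cv2.COLOR_BGR2GRAY)
for u in range(205,312,12):
    col=g[112:145,u].astype(int); print(u,list(col))
# scanner
for p in [(166,195)]: print(hsv[195,160:172])
crop=cv2.resize(cv2.imread("pics/scene0.png")[225:280,150:200],None,fx=8,fy=8,interpolation=2); cv2.imwrite("pics/sm.png",crop)
E
```

```text
[295. 186.] 82 [ 465. -108.] [118.  59.] 30.5
[295. 186.] 91 [ 464. -107.] [117.  58.] 30.5
[295. 186.] 100 [ 463. -106.] [117.  58.] 30.5
[345. 183.] 82 [ 470. -281.] [77. 50.] 1.8
[345. 183.] 91 [ 469. -279.] [76. 49.] 1.8
[345. 183.] 100 [ 468. -277.] [76. 49.] 1.8
[242. 191.] 82 [455.  75.] [98. 53.] 39.7
[242. 191.] 91 [454.  75.] [97. 53.] 39.7
[242. 191.] 100 [454.  75.] [97. 53.] 39.7
205 [np.int64(121), np.int64(122), np.int64(120), np.int64(119), np.int64(122), np.int64(121), np.int64(121), np.int64(122), np.int64(122), np.int64(122), np.int64(121), np.int64(122), np.int64(111), np.int64(68), np.int64(55), np.int64(50), np.int64(112), np.int64(121), np.int64(121), np.int64(122), np.int64(124), np.int64(101), np.int64(101), np.int64(52), np.int64(21), np.int64(66), np.int64(77), np.int64(119), np.int64(124), np.int64(121), np.int64(119), np.int64(121), np.int64(121)]
217 [np.int64(121), np.int64(120), np.int64(121), np.int64(123), np.int64(120), np.int64(124), np.int64(119), np.int64(121), np.int64(123), np.int64(107), np.int64(117), np.int64(119), np.int64(120), np.int64(11
[... 3231 characters left out ...]
64(121), np.int64(121)]
301 [np.int64(106), np.int64(110), np.int64(114), np.int64(113), np.int64(110), np.int64(115), np.int64(112), np.int64(111), np.int64(115), np.int64(122), np.int64(106), np.int64(68), np.int64(29), np.int64(29), np.int64(73), np.int64(120), np.int64(125), np.int64(121), np.int64(122), np.int64(120), np.int64(121), np.int64(120), np.int64(124), np.int64(120), np.int64(120), np.int64(121), np.int64(121), np.int64(120), np.int64(122), np.int64(121), np.int64(121), np.int64(120), np.int64(122)]
[[105  10 100]
 [ 90  10 101]
 [ 90   8  99]
 [ 75   5 101]
 [105   5 102]
 [113   9 108]
 [120   6  86]
 [ 80  24  32]
 [ 75  57  18]
 [  0  18  14]
 [ 60  70  11]
 [  0   0   9]]
```

View pics/sm.png

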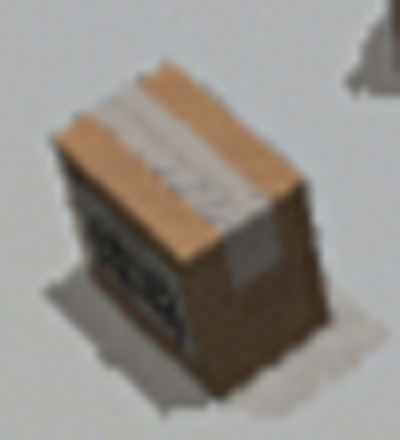

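The small carton's -y face carries a nearly full-width label, so it is the product label. All three fronts face -y/+x and need to turn about -90° to -125°.

```bash
cat >> h.py <<'E'
def go(x,y,z,yaw,s=None):
    s=s or sense(); p=np.array(s['tool_pos']); y0=s['tcp_rot'][2]; 
    dy=(yaw-y0+180)%360-180
    a=np.radians(yaw); d=np.array([x,y,z])-p
    t=np.array([np.cos(a)*d[0]+np.sin(a)*d[1], np.sin(a)*d[0]-np.cos(a)*d[1], -d[2]])/30
    print('turn units az total',round(-np.radians(dy)/.08,2),'then shift units',t.round(2),'pose',p.round(1),np.round(s['tcp_rot'],1),s['time'])
E
python3 - <<'E'
from h import *
C=cam('top'); g=cv2.cvtColor(cv2.imread("pics/top0.png"),cv2.COLOR_BGR2GRAY).astype(float)
pts=[]
for u in range(210,310):
    r=np.arange(122,142); w=g[122:142,u]; k=r[np.argmin(w)]; rr=np.arange(k-1,k+2); ww=121-g[k-1:k+2,u]; pts.append((u,(rr*ww).sum()/ww.sum()))
w=cast(C,pts,20)[:,:2]
for _ in range(3):
    p=np.polyfit(w[:,1],w[:,0],1); e=w[:,0]-np.polyval(p,w[:,1]); w=w[abs(e)<3]
print('fence x=',p,'phi',-np.degrees(np.arctan(p[0])),len(w),e.std())
m=g; ends=cast(C,[(199,136),(314,125)],20); print(ends)
# scanner: grey bright-ish in region
hsv=cv2.cvtColor(cv2.imread("pics/top0.png"),cv2.COLOR_BGR2HSV)
m=((hsv[...,1]<40)&(hsv[...,2]>78)&(hsv[...,2]<113)).astype(np.uint8); q=np.zeros_like(m); q[165:225,148:180]=m[165:225,148:180]
q=cv2.morphologyEx(q,cv2.MORPH_OPEN,np.ones((3,3)))
n,l,st,c=cv2.connectedComponentsWithStats(q); i=1+np.argmax(st[1:,4]); P=np.argwhere(l==i)[:,::-1]
print(st[i],cv2.minAreaRect(cast(C,P,72)[:,:2].astype(np.float32)))
go(454,75,245,219.7)
go(454,75,245,219.7-360)
E
```

```text
fence x= [-9.17113878e-02  6.81042719e+02] phi 5.240017037200413 100 0.8352105356808249
[[ 661.45082411  230.42707847   20.        ]
 [ 691.18504791 -190.30723632   20.        ]]
[153 191  14  31 267] ((409.93096923828125, 363.472412109375), (32.761539459228516, 102.34884643554688), 79.06822204589844)
turn units az total -12.47 then shift units [  3.55 -18.58  -0.02] pose [179.9 572.  244.5] [-179.9   -0.   162.5] 0.15
turn units az total -12.47 then shift units [  3.55 -18.58  -0.02] pose [179.9 572.  244.5] [-179.9   -0.   162.5] 0.15
```

```bash
cat >> h.py <<'E'
def arc(x,y,z,yaw,N,s=None,long=False):
    """constant row (tool axes, units) repeated N times"""
    s=s or sense(); p=np.array(s['tool_pos']); y0=s['tcp_rot'][2]; dy=(yaw-y0+180)%360-180
    if long: dy-=360*np.sign(dy)
    d=np.array([x,y])-p[:2]; S=np.zeros((2,2))
    for k in range(N):
        a=np.radians(y0+dy*k/N); S+=np.array([[np.cos(a),np.sin(a)],[np.sin(a),-np.cos(a)]])
    v=np.linalg.solve(S,d)/30
    print(f"N={N} row",np.round([v[0],v[1],-(z-p[2])/30/N,0,0,-np.radians(dy)/.08/N],3),'from',p.round(1),np.round(y0,1),'t',round(s['time'],2),'j',s['joint_pos'].round(0))
PH=5.2; F0=np.array([677.5,20.])
def fw(fx,fy):
    a=np.radians(PH); return F0+np.array([np.cos(a)*fx-np.sin(a)*fy,np.sin(a)*fx+np.cos(a)*fy])
E
python3 - <<'E'
from h import *
for N in (20,22,24): arc(454,75,230,219.7,N)
E
```

```text
N=20 row [-0.324 -0.931  0.024  0.     0.    -0.624] from [179.9 572.  244.5] 162.5 t 0.15 j [68.  8. 85. -0. 87. -5.]
N=22 row [-0.293 -0.847  0.022  0.     0.    -0.567] from [179.9 572.  244.5] 162.5 t 0.15 j [68.  8. 85. -0. 87. -5.]
N=24 row [-0.267 -0.777  0.02   0.     0.    -0.52 ] from [179.9 572.  244.5] 162.5 t 0.15 j [68.  8. 85. -0. 87. -5.]
```

Request:
{"method": "apply_moves", "body": {"deltas": [[-0.27, -0.78, 0.02, 0, 0, -0.52, 1], [-0.27, -0.78, 0.02, 0, 0, -0.52, 1], [-0.27, -0.78, 0.02, 0, 0, -0.52, 1], [-0.27, -0.78, 0.02, 0, 0, -0.52, 1], [-0.27, -0.78, 0.02, 0, 0, -0.52, 1], [-0.27, -0.78, 0.02, 0, 0, -0.52, 1], [-0.27, -0.78, 0.02, 0, 0, -0.52, 1], [-0.27, -0.78, 0.02, 0, 0, -0.52, 1]]}}

```text
time: 1.15
tool_pos: [214.2, 377.2, 240.2]
tcp_rot: [-180.0, -0.0, -178.3]
ft_force: [0.6, -0.5, -0.4]
finger_gap: 85.5
grip_force: 0.0
```

Request:
{"method": "apply_moves", "body": {"deltas": [[-0.27, -0.78, 0.02, 0, 0, -0.52, 1], [-0.27, -0.78, 0.02, 0, 0, -0.52, 1], [-0.27, -0.78, 0.02, 0, 0, -0.52, 1], [-0.27, -0.78, 0.02, 0, 0, -0.52, 1], [-0.27, -0.78, 0.02, 0, 0, -0.52, 1], [-0.27, -0.78, 0.02, 0, 0, -0.52, 1], [-0.27, -0.78, 0.02, 0, 0, -0.52, 1], [-0.27, -0.78, 0.02, 0, 0, -0.52, 1]]}}

```text
time: 2.15
tool_pos: [310.2, 205.0, 235.5]
tcp_rot: [180.0, -0.0, -159.2]
ft_force: [-0.5, 0.5, 0.5]
finger_gap: 85.5
grip_force: 0.0
```

Request:
{"method": "apply_moves", "body": {"deltas": [[-0.27, -0.78, 0.02, 0, 0, -0.52, 1], [-0.27, -0.78, 0.02, 0, 0, -0.52, 1], [-0.27, -0.78, 0.02, 0, 0, -0.52, 1], [-0.27, -0.78, 0.02, 0, 0, -0.52, 1], [-0.27, -0.78, 0.02, 0, 0, -0.52, 1], [-0.27, -0.78, 0.02, 0, 0, -0.52, 1], [-0.27, -0.78, 0.02, 0, 0, -0.52, 1], [-0.27, -0.78, 0.02, 0, 0, -0.52, 1]]}}

```text
time: 3.15
tool_pos: [457.2, 73.4, 230.6]
tcp_rot: [180.0, -0.0, -140.2]
ft_force: [0.3, 0.5, 0.3]
finger_gap: 85.4
grip_force: 0.0
```

```bash
cat >> h.py <<'E'
def tops(name,z,save=None,roi=None):
    """bright carton-top rectangles in world at height z: centre,size(long,short),long-axis yaw"""
    s=sense(); im=snapshot(name)[...,::-1].copy(); C=cam(name,s)
    if save: cv2.imwrite(save,im)
    hsv=cv2.cvtColor(im,cv2.COLOR_BGR2HSV); m=((hsv[...,0]<22)&(hsv[...,1]>60)&(hsv[...,2]>110)).astype(np.uint8)
    k=7 if name=='top' else 45
    mc=cv2.morphologyEx(cv2.copyMakeBorder(m,60,60,60,60,0),cv2.MORPH_CLOSE,np.ones((k,k)))[60:-60,60:-60]; n,l,st,c=cv2.connectedComponentsWithStats(mc)
    for i in range(1,n):
        if st[i,4]<(150 if name=='top' else 2000): continue
        P=np.argwhere((l==i)&(m>0))[:,::-1]; w=cast(C,P,z)[:,:2]
        if name=='top' and not(350<w[:,0].mean()<680 and abs(w[:,1].mean())<330): continue
        ct,sz,a=cv2.minAreaRect(w.astype(np.float32))
        if sz[0]<sz[1]: a+=90;sz=sz[::-1]
        print(name,c[i].round(),'z',z,'ctr',np.round(ct,1),np.round(sz,1),'yaw',round(a,1))
    return s
E
python3 - <<'E'
from h import *
s=tops('wrist',91,'pics/w1.png'); print(s['tool_pos'],s['tcp_rot'],s['time'])
E
```

```text
wrist [72. 62.] z 91 ctr [ 473.7 -105. ] [100.   60.7] yaw 30.6
wrist [262. 184.] z 91 ctr [452.8  73.8] [96.6 54.5] yaw 40.0
[457.16149546  73.44489974 230.61174635] [ 1.79985185e+02 -1.70766033e-02 -1.40195188e+02] 3.15
```

View pics/w1.png

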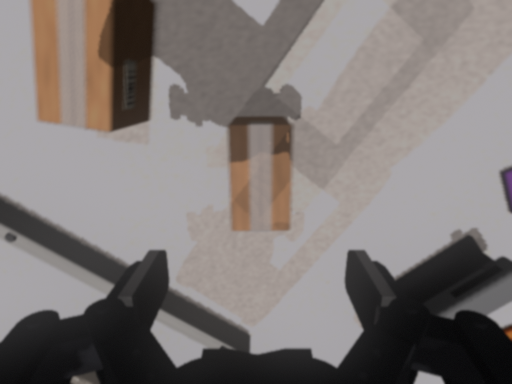

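The wrist view shows the middle carton centred at (262,184), parallel to the jaws. The big carton at the upper left has the small serial label on its back. Now I'll grasp the middle one.

Request:
{"method": "apply_moves", "body": {"deltas": [[0.1, 0.1, 0.9, 0, 0, 0, 1], [0, 0, 0.95, 0, 0, 0, 1], [0, 0, 0.95, 0, 0, 0, 1], [0, 0, 0.95, 0, 0, 0, 1], [0, 0, 0.95, 0, 0, 0, 1], [0, 0, 0.92, 0, 0, 0, 1], [0, 0, 0, 0, 0, 0, 0], [0, 0, 0, 0, 0, 0, 0]], "grip_force": 40}}

```text
time: 4.2
tool_pos: [452.8, 74.6, 63.2]
tcp_rot: [-180.0, 0.0, -140.3]
ft_force: [-0.3, 0.1, -1.8]
finger_gap: 55.5
grip_force: 46.5
```

Request:
{"method": "apply_moves", "body": {"deltas": [[0, 0, 0, 0, 0, 0, 0], [0, 0, 0, 0, 0, 0, 0], [0, 0, -0.5, 0, 0, 0, 0], [0, 0, -0.6, 0, 0, 0, 0]]}}

```text
time: 4.7
tool_pos: [452.4, 74.4, 96.4]
tcp_rot: [180.0, -0.0, -140.3]
ft_force: [0.6, -0.5, -2.1]
finger_gap: 55.7
grip_force: 46.4
```

```bash
python3 - <<'E'
from h import *
s=sense();print(s['finger_gap'],s['grip_force'])
p=fw(-28-30,130); print(p)
for N in (24,28): arc(*p,95,95.2,N)
E
```

```text
55.679074732972786 46.41264796257019
[607.95646945 144.20828217]
N=24 row [-0.209  0.202  0.002  0.     0.     1.132] from [452.4  74.4  96.4] -140.3 t 4.7 j [   3.   -8.  116.   -0.   71. -127.]
N=28 row [-0.178  0.175  0.002  0.     0.     0.97 ] from [452.4  74.4  96.4] -140.3 t 4.7 j [   3.   -8.  116.   -0.   71. -127.]
```

Request:
{"method": "apply_moves", "body": {"deltas": [[-0.18, 0.175, 0, 0, 0, 0.97, 0], [-0.18, 0.175, 0, 0, 0, 0.97, 0], [-0.18, 0.175, 0, 0, 0, 0.97, 0], [-0.18, 0.175, 0, 0, 0, 0.97, 0], [-0.18, 0.175, 0, 0, 0, 0.97, 0], [-0.18, 0.175, 0, 0, 0, 0.97, 0], [-0.18, 0.175, 0, 0, 0, 0.97, 0]]}}

```text
time: 5.58
tool_pos: [470.3, 123.9, 96.6]
tcp_rot: [180.0, 0.1, -171.5]
ft_force: [-0.6, 0.3, -2.0]
finger_gap: 55.9
grip_force: 46.5
```

Request:
{"method": "apply_moves", "body": {"deltas": [[-0.18, 0.175, 0, 0, 0, 0.97, 0], [-0.18, 0.175, 0, 0, 0, 0.97, 0], [-0.18, 0.175, 0, 0, 0, 0.97, 0], [-0.18, 0.175, 0, 0, 0, 0.97, 0], [-0.18, 0.175, 0, 0, 0, 0.97, 0], [-0.18, 0.175, 0, 0, 0, 0.97, 0], [-0.18, 0.175, 0, 0, 0, 0.97, 0]]}}

```text
time: 6.45
tool_pos: [510.6, 157.0, 96.6]
tcp_rot: [180.0, 0.0, 157.4]
ft_force: [0.6, -0.5, -2.2]
finger_gap: 55.7
grip_force: 46.5
```

Request:
{"method": "apply_moves", "body": {"deltas": [[-0.18, 0.175, 0, 0, 0, 0.97, 0], [-0.18, 0.175, 0, 0, 0, 0.97, 0], [-0.18, 0.175, 0, 0, 0, 0.97, 0], [-0.18, 0.175, 0, 0, 0, 0.97, 0], [-0.18, 0.175, 0, 0, 0, 0.97, 0], [-0.18, 0.175, 0, 0, 0, 0.97, 0], [-0.18, 0.175, 0, 0, 0, 0.97, 0]]}}

```text
time: 7.32
tool_pos: [562.2, 164.3, 96.6]
tcp_rot: [180.0, 0.0, 126.2]
ft_force: [0.3, -0.3, -2.4]
finger_gap: 55.5
grip_force: 46.5
```

Request:
{"method": "apply_moves", "body": {"deltas": [[-0.18, 0.175, 0, 0, 0, 0.97, 0], [-0.18, 0.175, 0, 0, 0, 0.97, 0], [-0.18, 0.175, 0, 0, 0, 0.97, 0], [-0.18, 0.175, 0, 0, 0, 0.97, 0], [-0.18, 0.175, 0, 0, 0, 0.97, 0], [-0.18, 0.175, 0, 0, 0, 0.97, 0], [-0.18, 0.175, 0, 0, 0, 0.97, 0]]}}

```text
time: 8.2
tool_pos: [610.1, 144.0, 96.6]
tcp_rot: [180.0, -0.0, 95.1]
ft_force: [0.3, -0.5, -2.0]
finger_gap: 55.4
grip_force: 46.5
```

```bash
python3 - <<'E'
from h import *
s=sense(); im=snapshot('wrist')[...,::-1]; cv2.imwrite('pics/w2.png',im)
top=snapshot('top')[...,::-1]; cv2.imwrite('pics/top2.png',top)
p=fw(-28-30,130); go(*p,64,95.2,s)
E
```

```text
turn units az total -0.02 then shift units [ 0.01 -0.07  1.09] pose [610.1 144.   96.6] [180.   -0.   95.1] 8.2
```

View pics/w2.png

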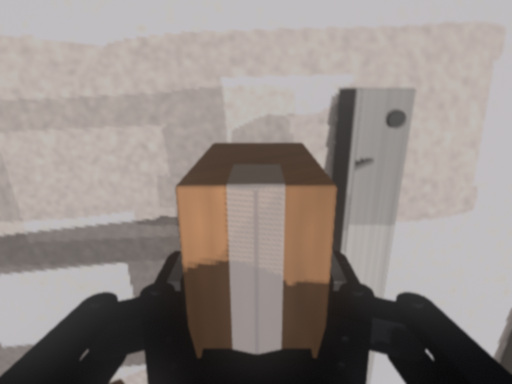

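The middle carton is held squarely at the centre. The fence's dark front leaf runs from (348,90) to (342,245). I'll measure the fence line from this picture.

```bash
python3 - <<'E'
from h import *
s=sense(); C=cam('wrist',s); g=cv2.cvtColor(cv2.imread('pics/w2.png'),cv2.COLOR_BGR2GRAY).astype(float)
L=[];Rr=[]
for v in range(100,175,3):
    row=cv2.GaussianBlur(g[v:v+1,325:375],(3,1),0)[0]; d=np.diff(row); L.append((325.5+np.argmin(d),v)); Rr.append((325.5+np.argmax(d),v))
for P,z in((L,0),(Rr,40)):
    w=cast(C,P,z)[:,:2]
    for _ in range(4):
        p=np.polyfit(w[:,1],w[:,0],1); e=w[:,0]-np.polyval(p,w[:,1]); w=w[abs(e)<max(1,1.5*e.std())]
    print(z,p,-np.degrees(np.arctan(p[0])),len(w),w[:,1].min(),w[:,1].max(),'x at y=144',np.polyval(p,144),'at20',np.polyval(p,20))
# leaf end
print(cast(C,[(357,88),(340,90)],40))
E
```

```text
0 [-8.92929273e-02  6.74155592e+02] 5.102575258417672 20 177.95774110518641 220.46160529964249 x at y=144 661.2974102804483 at20 672.3697332647623
40 [-8.87508264e-02  6.78882272e+02] 5.071759378870275 25 179.67518899758358 222.07638418505522 x at y=144 666.1021532600703 at20 677.1072557344417
[[659.18317344 228.63833328  40.        ]
 [649.78257037 226.71253274  40.        ]]
```

Request:
{"method": "apply_moves", "body": {"deltas": [[0, 0.3, 0.5, 0, 0, 0, 0], [0, 0.3, 0.57, 0, 0, 0, 0], [0, 0.15, 0, 0, 0, 0, 0], [0, 0.1, 0, 0, 0, 0, 0], [0, 0, 0, 0, 0, 0, 0]]}}

```text
time: 8.93
tool_pos: [635.1, 146.5, 63.7]
tcp_rot: [180.0, -0.0, 95.3]
ft_force: [-0.0, 0.4, -2.6]
finger_gap: 55.8
grip_force: 45.4
```

Request:
{"method": "apply_moves", "body": {"deltas": [[0, 0.07, 0, 0, 0, 0, 0], [0, 0, 0, 0, 0, 0, 0]]}}

```text
time: 9.18
tool_pos: [637.1, 146.6, 63.4]
tcp_rot: [180.0, -0.0, 95.3]
ft_force: [0.4, 0.2, -2.8]
finger_gap: 55.6
grip_force: 45.4
```

Request:
{"method": "apply_moves", "body": {"deltas": [[0, 0.05, 0, 0, 0, 0, 0], [0, 0, 0, 0, 0, 0, 0]]}}

```text
time: 9.43
tool_pos: [637.8, 146.8, 63.0]
tcp_rot: [-179.9, -0.0, 95.2]
ft_force: [-5.0, -0.1, 0.8]
finger_gap: 55.5
grip_force: 45.6
```

Request:
{"method": "apply_moves", "body": {"deltas": [[0, 0, 0, 0, 0, 0, 1], [0, 0, 0, 0, 0, 0, 1], [0, 0, 0, 0, 0, 0, 1], [0, 0, -0.8, 0, 0, 0, 1], [0, 0, -1, 0, 0, 0, 1], [0, 0, -1, 0, 0, 0, 1], [0, 0, -1, 0, 0, 0, 1], [0, 0, -1, 0, 0, 0, 1]]}}

```text
time: 10.42
tool_pos: [638.7, 146.8, 208.4]
tcp_rot: [180.0, -0.0, 95.3]
ft_force: [0.0, -0.4, -0.1]
finger_gap: 85.3
grip_force: 0.0
```

```bash
python3 - <<'E'
from h import *
tops('top',95)
arc(463,-107,225,-149.5,26)
arc(463,-107,225,-149.5,28)
E
```

```text
top [295. 186.] z 95 ctr [ 463.6 -106.8] [117.1  58. ] yaw 30.5
top [345. 183.] z 95 ctr [ 468.8 -278.1] [75.9 49.1] yaw 1.8
N=26 row [ 0.046 -0.471 -0.014  0.     0.    -0.967] from [640.7 147.1 213.8] 95.3 t 10.47 j [ 8. 17. 78. -0. 85.  3.]
N=28 row [ 0.044 -0.437 -0.013  0.     0.    -0.898] from [640.7 147.1 213.8] 95.3 t 10.47 j [ 8. 17. 78. -0. 85.  3.]
```

Request:
{"method": "apply_moves", "body": {"deltas": [[0.05, -0.47, -0.01, 0, 0, -0.97, 1], [0.05, -0.47, -0.01, 0, 0, -0.97, 1], [0.05, -0.47, -0.01, 0, 0, -0.97, 1], [0.05, -0.47, -0.01, 0, 0, -0.97, 1], [0.05, -0.47, -0.01, 0, 0, -0.97, 1], [0.05, -0.47, -0.01, 0, 0, -0.97, 1], [0.05, -0.47, -0.01, 0, 0, -0.97, 1], [0.05, -0.47, -0.01, 0, 0, -0.97, 1]]}}

```text
time: 11.48
tool_pos: [530.3, 118.2, 209.6]
tcp_rot: [180.0, 0.0, 131.0]
ft_force: [-0.9, -0.1, -0.4]
finger_gap: 85.4
grip_force: 0.0
```

Request:
{"method": "apply_moves", "body": {"deltas": [[0.05, -0.47, -0.01, 0, 0, -0.97, 1], [0.05, -0.47, -0.01, 0, 0, -0.97, 1], [0.05, -0.47, -0.01, 0, 0, -0.97, 1], [0.05, -0.47, -0.01, 0, 0, -0.97, 1], [0.05, -0.47, -0.01, 0, 0, -0.97, 1], [0.05, -0.47, -0.01, 0, 0, -0.97, 1], [0.05, -0.47, -0.01, 0, 0, -0.97, 1], [0.05, -0.47, -0.01, 0, 0, -0.97, 1]]}}

```text
time: 12.48
tool_pos: [459.2, 32.0, 212.1]
tcp_rot: [180.0, 0.0, 166.5]
ft_force: [-0.2, 0.1, -0.4]
finger_gap: 85.4
grip_force: 0.0
```

Request:
{"method": "apply_moves", "body": {"deltas": [[0.05, -0.47, -0.01, 0, 0, -0.97, 1], [0.05, -0.47, -0.01, 0, 0, -0.97, 1], [0.05, -0.47, -0.01, 0, 0, -0.97, 1], [0.05, -0.47, -0.01, 0, 0, -0.97, 1], [0.05, -0.47, -0.01, 0, 0, -0.97, 1], [0.05, -0.47, -0.01, 0, 0, -0.97, 1], [0.05, -0.47, -0.01, 0, 0, -0.97, 1], [0.05, -0.47, -0.01, 0, 0, -0.97, 1]]}}

```text
time: 13.48
tool_pos: [451.4, -79.5, 214.5]
tcp_rot: [-180.0, 0.0, -157.9]
ft_force: [0.4, 0.3, -0.3]
finger_gap: 85.6
grip_force: 0.0
```

Request:
{"method": "apply_moves", "body": {"deltas": [[0.05, -0.47, -0.01, 0, 0, -0.97, 1], [0.05, -0.47, -0.01, 0, 0, -0.97, 1]]}}

```text
time: 13.72
tool_pos: [460.3, -106.4, 215.1]
tcp_rot: [-180.0, 0.0, -149.0]
ft_force: [0.5, -0.5, -0.2]
finger_gap: 85.8
grip_force: 0.0
```

```bash
python3 - <<'E'
from h import *
tops('top',91)
s=tops('wrist',100); go(463,-106,64,-149.5)
E
```

```text
top [221. 137.] z 91 ctr [640.2 145.1] [98.2 53.3] yaw 95.7
wrist [68. 84.] z 100 ctr [ 460.2 -271.2] [73.3 47.5] yaw 1.8
wrist [264. 203.] z 100 ctr [ 459.3 -106.6] [118.3  58.9] yaw 30.3
turn units az total 0.07 then shift units [-0.09 -0.02  5.04] pose [ 460.4 -106.9  215.1] [-180.     0.  -149.2] 13.825
```

Request:
{"method": "apply_moves", "body": {"deltas": [[0, 0.02, 1, 0, 0, 0.07, 1], [0, 0, 1, 0, 0, 0, 1], [0, 0, 1, 0, 0, 0, 1], [0, 0, 1, 0, 0, 0, 1], [0, 0, 1, 0, 0, 0, 1], [0, 0, 0, 0, 0, 0, 0], [0, 0, 0, 0, 0, 0, 0], [0, 0, 0, 0, 0, 0, 0]]}}

```text
time: 14.82
tool_pos: [460.6, -105.5, 66.4]
tcp_rot: [-179.9, 0.1, -149.5]
ft_force: [0.2, 0.1, -3.0]
finger_gap: 59.5
grip_force: 48.4
```

Request:
{"method": "apply_moves", "body": {"deltas": [[0, 0, 0, 0, 0, 0, 0], [0, 0, -0.5, 0, 0, 0, 0], [0, 0, -0.6, 0, 0, 0, 0]]}}

```text
time: 15.2
tool_pos: [459.6, -105.3, 99.1]
tcp_rot: [180.0, -0.0, -149.5]
ft_force: [-0.8, 0.4, -2.1]
finger_gap: 59.6
grip_force: 48.4
```

```bash
python3 - <<'E'
from h import *
p=fw(-60,0); print(p)
s=sense(); z=s['tool_pos'][2]
arc(*p,z,95.2,26,s)
E
```

```text
[617.74693608  14.56204519]
N=26 row [-0.142  0.268 -0.     0.     0.     0.968] from [ 459.6 -105.3   99.1] -149.5 t 15.2 j [ -19.   -6.  114.    0.   71. -140.]
```

```bash
python3 - <<'E'
from h import *
p=fw(-120,-5); print(p)
s=sense(); z=s['tool_pos'][2]
arc(*p,z,95.2,26,s)
E
```

```text
[558.44703507   4.14466838]
N=26 row [-0.066  0.215 -0.     0.     0.     0.968] from [ 459.6 -105.3   99.1] -149.5 t 15.2 j [ -19.   -6.  114.    0.   71. -140.]
```

Request:
{"method": "apply_moves", "body": {"deltas": [[-0.07, 0.21, 0, 0, 0, 0.97, 0], [-0.07, 0.21, 0, 0, 0, 0.97, 0], [-0.07, 0.21, 0, 0, 0, 0.97, 0], [-0.07, 0.21, 0, 0, 0, 0.97, 0], [-0.07, 0.21, 0, 0, 0, 0.97, 0], [-0.07, 0.21, 0, 0, 0, 0.97, 0], [-0.07, 0.21, 0, 0, 0, 0.97, 0], [-0.07, 0.21, 0, 0, 0, 0.97, 0]]}}

```text
time: 16.2
tool_pos: [463.4, -53.0, 99.3]
tcp_rot: [-180.0, 0.1, 174.8]
ft_force: [0.2, -0.0, -3.2]
finger_gap: 59.5
grip_force: 48.6
```

Request:
{"method": "apply_moves", "body": {"deltas": [[-0.07, 0.21, 0, 0, 0, 0.97, 0], [-0.07, 0.21, 0, 0, 0, 0.97, 0], [-0.07, 0.21, 0, 0, 0, 0.97, 0], [-0.07, 0.21, 0, 0, 0, 0.97, 0], [-0.07, 0.21, 0, 0, 0, 0.97, 0], [-0.07, 0.21, 0, 0, 0, 0.97, 0], [-0.07, 0.21, 0, 0, 0, 0.97, 0], [-0.07, 0.21, 0, 0, 0, 0.97, 0]]}}

```text
time: 17.2
tool_pos: [496.4, -12.4, 99.3]
tcp_rot: [180.0, 0.1, 139.2]
ft_force: [-0.3, 1.2, -3.3]
finger_gap: 59.5
grip_force: 48.6
```

Request:
{"method": "apply_moves", "body": {"deltas": [[-0.07, 0.21, 0, 0, 0, 0.97, 0], [-0.07, 0.21, 0, 0, 0, 0.97, 0], [-0.07, 0.21, 0, 0, 0, 0.97, 0], [-0.07, 0.21, 0, 0, 0, 0.97, 0], [-0.07, 0.21, 0, 0, 0, 0.97, 0], [-0.07, 0.21, 0, 0, 0, 0.97, 0], [-0.07, 0.21, 0, 0, 0, 0.97, 0], [-0.07, 0.21, 0, 0, 0, 0.97, 0]]}}

```text
time: 18.2
tool_pos: [546.9, 1.4, 99.3]
tcp_rot: [179.9, 0.0, 103.7]
ft_force: [-0.7, -0.0, -3.2]
finger_gap: 59.4
grip_force: 48.6
```

Request:
{"method": "apply_moves", "body": {"deltas": [[-0.07, 0.21, 0, 0, 0, 0.97, 0], [-0.07, 0.21, 0, 0, 0, 0.97, 0], [0, 0, 0, 0, 0, 0, 0]]}}

```text
time: 18.58
tool_pos: [560.1, -0.4, 99.1]
tcp_rot: [179.9, 0.0, 94.9]
ft_force: [0.1, -0.3, -3.4]
finger_gap: 59.5
grip_force: 48.6
```

```bash
python3 - <<'E'
from h import *
go(*fw(-34,0),67,95.2)
E
```

```text
turn units az total -0.06 then shift units [0.32 2.83 1.07] pose [ 5.601e+02 -4.000e-01  9.910e+01] [179.9   0.   94.9] 18.575
```

Request:
{"method": "apply_moves", "body": {"deltas": [[0.16, 0.9, 0, 0, 0, -0.06, 0], [0.16, 0.9, 0, 0, 0, 0, 0], [0, 0.7, 0.5, 0, 0, 0, 0], [0, 0.3, 0.58, 0, 0, 0, 0], [0, 0, 0, 0, 0, 0, 0]]}}

```text
time: 19.2
tool_pos: [642.4, 16.9, 65.6]
tcp_rot: [-180.0, -0.0, 95.3]
ft_force: [0.0, -0.0, -3.0]
finger_gap: 59.4
grip_force: 48.6
```

Request:
{"method": "apply_moves", "body": {"deltas": [[0, 0.1, 0, 0, 0, 0, 0], [0, 0.05, 0, 0, 0, 0, 0], [0, 0, 0, 0, 0, 0, 0]]}}

```text
time: 19.58
tool_pos: [646.7, 17.2, 66.0]
tcp_rot: [180.0, 0.0, 95.2]
ft_force: [0.2, -1.3, -3.3]
finger_gap: 59.5
grip_force: 48.6
```

```bash
python3 - <<'E'
from h import *
go(*fw(-30,0),67,95.2)
E
```

```text
turn units az total 0.0 then shift units [-0.    0.03 -0.03] pose [646.7  17.2  66. ] [180.    0.   95.2] 19.575
```

Request:
{"method": "apply_moves", "body": {"deltas": [[0, 0.07, 0, 0, 0, 0, 0], [0, 0, 0, 0, 0, 0, 0]]}}

```text
time: 19.82
tool_pos: [648.0, 17.4, 65.4]
tcp_rot: [-179.9, -0.0, 95.2]
ft_force: [-5.5, 0.2, -0.3]
finger_gap: 59.8
grip_force: 48.7
```

Request:
{"method": "apply_moves", "body": {"deltas": [[0, 0.05, 0.02, 0, 0, 0, 0], [0, 0, 0, 0, 0, 0, 0]]}}

```text
time: 20.08
tool_pos: [648.2, 17.4, 64.9]
tcp_rot: [-179.7, -0.0, 95.2]
ft_force: [-14.2, -1.4, 6.7]
finger_gap: 59.6
grip_force: 49.4
```

Request:
{"method": "apply_moves", "body": {"deltas": [[0, -0.06, 0, 0, 0, 0, 0], [0, 0, 0, 0, 0, 0, 1], [0, 0, 0, 0, 0, 0, 1], [0, 0, 0, 0, 0, 0, 1], [0, 0, -1, 0, 0, 0, 1], [0, 0, -1, 0, 0, 0, 1], [0, 0, -1, 0, 0, 0, 1], [0, 0, -1, 0, 0, 0, 1]]}}

```text
time: 21.08
tool_pos: [648.7, 17.4, 186.2]
tcp_rot: [180.0, 0.0, 95.2]
ft_force: [-0.1, -0.2, 0.5]
finger_gap: 85.3
grip_force: 0.0
```

```bash
python3 - <<'E'
from h import *
arc(465,-276,210,-178.2,20)
E
```

```text
N=20 row [-0.128 -0.623 -0.04   0.     0.    -0.945] from [648.7  17.4 186.2] 95.2 t 21.07 j [-3. 17. 81.  0. 82. -8.]
```

Request:
{"method": "apply_moves", "body": {"deltas": [[-0.13, -0.62, -0.04, 0, 0, -0.95, 1], [-0.13, -0.62, -0.04, 0, 0, -0.95, 1], [-0.13, -0.62, -0.04, 0, 0, -0.95, 1], [-0.13, -0.62, -0.04, 0, 0, -0.95, 1], [-0.13, -0.62, -0.04, 0, 0, -0.95, 1], [-0.13, -0.62, -0.04, 0, 0, -0.95, 1], [-0.13, -0.62, -0.04, 0, 0, -0.95, 1]]}}

```text
time: 21.95
tool_pos: [534.5, -48.9, 193.8]
tcp_rot: [180.0, 0.0, 125.8]
ft_force: [-0.3, 0.6, -0.1]
finger_gap: 85.1
grip_force: 0.0
```

Request:
{"method": "apply_moves", "body": {"deltas": [[-0.13, -0.62, -0.04, 0, 0, -0.95, 1], [-0.13, -0.62, -0.04, 0, 0, -0.95, 1], [-0.13, -0.62, -0.04, 0, 0, -0.95, 1], [-0.13, -0.62, -0.04, 0, 0, -0.95, 1], [-0.13, -0.62, -0.04, 0, 0, -0.95, 1], [-0.13, -0.62, -0.04, 0, 0, -0.95, 1], [-0.13, -0.62, -0.04, 0, 0, -0.95, 1]]}}

```text
time: 22.82
tool_pos: [470.1, -163.8, 202.2]
tcp_rot: [-180.0, 0.1, 156.3]
ft_force: [0.2, -0.5, -0.4]
finger_gap: 85.3
grip_force: 0.0
```

Request:
{"method": "apply_moves", "body": {"deltas": [[-0.13, -0.62, -0.04, 0, 0, -0.95, 1], [-0.13, -0.62, -0.04, 0, 0, -0.95, 1], [-0.13, -0.62, -0.04, 0, 0, -0.95, 1], [-0.13, -0.62, -0.04, 0, 0, -0.95, 1], [-0.13, -0.62, -0.04, 0, 0, -0.95, 1], [-0.13, -0.62, -0.04, 0, 0, -0.95, 1], [0, 0, 0, 0, 0, 0, 1]]}}

```text
time: 23.7
tool_pos: [468.1, -277.2, 209.3]
tcp_rot: [-180.0, 0.0, -177.8]
ft_force: [0.2, 1.1, -0.4]
finger_gap: 85.5
grip_force: 0.0
```

```bash
python3 - <<'E'
from h import *
tops('top',91)
s=tops('wrist',82); go(465,-276,62,-178.2)
E
```

```text
top [242. 135.] z 91 ctr [646.6  75. ] [238.8  58.2] yaw 95.4
wrist [254. 198.] z 82 ctr [ 466.2 -281. ] [77.6 51.3] yaw 2.1
turn units az total 0.08 then shift units [ 0.1 -0.   4.9] pose [ 467.9 -275.9  209. ] [ 180.    -0.  -177.8] 23.8
```

Request:
{"method": "apply_moves", "body": {"deltas": [[0.06, -0.16, 0.95, 0, 0, 0, 1], [0, 0, 1, 0, 0, 0, 1], [0, 0, 1, 0, 0, 0, 1], [0, 0, 1, 0, 0, 0, 1], [0, 0, 0.97, 0, 0, 0, 1], [0, 0, 0, 0, 0, 0, 0], [0, 0, 0, 0, 0, 0, 0], [0, 0, 0, 0, 0, 0, 0]]}}

```text
time: 24.8
tool_pos: [467.3, -281.6, 63.1]
tcp_rot: [-179.9, 0.1, -177.7]
ft_force: [-0.1, -0.7, -1.8]
finger_gap: 51.4
grip_force: 43.4
```

Request:
{"method": "apply_moves", "body": {"deltas": [[0, 0, 0, 0, 0, 0, 0], [0, 0, 0, 0, 0, 0, 0], [0, 0, -0.5, 0, 0, 0, 0], [0, 0, -0.6, 0, 0, 0, 0]]}}

```text
time: 25.3
tool_pos: [466.0, -280.9, 95.1]
tcp_rot: [180.0, -0.0, -177.7]
ft_force: [-0.3, 0.2, -1.4]
finger_gap: 51.4
grip_force: 43.3
```

```bash
python3 - <<'E'
from h import *
s=sense(); z=s['tool_pos'][2]
print(fw(-100,-135)); arc(*fw(-100,-135),z,95.2,20,s)
E
```

```text
[ 590.14695847 -123.50765183]
N=20 row [ 0.005  0.368 -0.     0.     0.     0.95 ] from [ 466.  -280.9   95.1] -177.7 t 25.3 j [ -36.    6.  103.   -0.   71. -129.]
```

Request:
{"method": "apply_moves", "body": {"deltas": [[0, 0.37, 0, 0, 0, 0.95, 0], [0, 0.37, 0, 0, 0, 0.95, 0], [0, 0.37, 0, 0, 0, 0.95, 0], [0, 0.37, 0, 0, 0, 0.95, 0], [0, 0.37, 0, 0, 0, 0.95, 0], [0, 0.37, 0, 0, 0, 0.95, 0], [0, 0.37, 0, 0, 0, 0.95, 0]]}}

```text
time: 26.18
tool_pos: [481.2, -205.5, 95.8]
tcp_rot: [-180.0, 0.1, 151.7]
ft_force: [-0.5, 0.3, -1.9]
finger_gap: 51.6
grip_force: 43.4
```

Request:
{"method": "apply_moves", "body": {"deltas": [[0, 0.37, 0, 0, 0, 0.95, 0], [0, 0.37, 0, 0, 0, 0.95, 0], [0, 0.37, 0, 0, 0, 0.95, 0], [0, 0.37, 0, 0, 0, 0.95, 0], [0, 0.37, 0, 0, 0, 0.95, 0], [0, 0.37, 0, 0, 0, 0.95, 0], [0, 0.37, 0, 0, 0, 0.95, 0]]}}

```text
time: 27.05
tool_pos: [532.0, -147.8, 95.8]
tcp_rot: [180.0, 0.1, 121.2]
ft_force: [-0.2, -0.2, -1.5]
finger_gap: 51.5
grip_force: 43.3
```

Request:
{"method": "apply_moves", "body": {"deltas": [[0, 0.37, 0, 0, 0, 0.95, 0], [0, 0.37, 0, 0, 0, 0.95, 0], [0, 0.37, 0, 0, 0, 0.95, 0], [0, 0.37, 0, 0, 0, 0.95, 0], [0, 0.37, 0, 0, 0, 0.95, 0], [0, 0.37, 0, 0, 0, 0.95, 0], [0, 0, 0, 0, 0, 0, 0]]}}

```text
time: 27.92
tool_pos: [594.1, -124.8, 95.7]
tcp_rot: [179.9, 0.0, 95.3]
ft_force: [-0.8, 0.3, -1.0]
finger_gap: 51.2
grip_force: 43.4
```

```bash
python3 - <<'E'
from h import *
go(*fw(-28,-135),63.5,95.2)
E
```

```text
turn units az total 0.01 then shift units [0.06 2.27 1.07] pose [ 594.1 -124.8   95.7] [179.9   0.   95.3] 27.925
```

Request:
{"method": "apply_moves", "body": {"deltas": [[0.06, 0.9, 0, 0, 0, 0, 0], [0, 0.7, 0.5, 0, 0, 0, 0], [0, 0.5, 0.57, 0, 0, 0, 0], [0, 0.17, 0, 0, 0, 0, 0], [0, 0.08, 0, 0, 0, 0, 0], [0, 0, 0, 0, 0, 0, 0]]}}

```text
time: 28.68
tool_pos: [663.1, -116.7, 62.7]
tcp_rot: [180.0, 0.0, 95.2]
ft_force: [0.5, -0.3, -1.1]
finger_gap: 51.7
grip_force: 43.8
```

Request:
{"method": "apply_moves", "body": {"deltas": [[0, 0.04, 0, 0, 0, 0, 0], [0, 0, 0, 0, 0, 0, 0]]}}

```text
time: 28.92
tool_pos: [664.0, -116.6, 62.4]
tcp_rot: [-180.0, 0.0, 95.2]
ft_force: [-2.8, -1.2, -0.5]
finger_gap: 51.7
grip_force: 43.8
```

Request:
{"method": "apply_moves", "body": {"deltas": [[0, 0.03, 0, 0, 0, 0, 0], [0, 0, 0, 0, 0, 0, 1], [0, 0, 0, 0, 0, 0, 1], [0, 0, 0, 0, 0, 0, 1], [0, 0, -1, 0, 0, 0, 1], [0, 0, -1, 0, 0, 0, 1], [0, 0, -1, 0, 0, 0, 1], [0, 0, -1, 0, 0, 0, 1]]}}

```text
time: 29.92
tool_pos: [665.5, -116.3, 183.4]
tcp_rot: [180.0, 0.0, 95.2]
ft_force: [-1.4, 0.1, 0.3]
finger_gap: 85.7
grip_force: 0.0
```

```bash
python3 - <<'E'
from h import *
for N in (22,24):arc(425,360,230,169,N)
E
```

```text
N=22 row [ 0.843  0.204 -0.071  0.     0.    -0.732] from [ 665.5 -116.3  183.4] 95.2 t 29.93 j [-14.  21.  76.   0.  83. -19.]
N=24 row [ 0.772  0.189 -0.065  0.     0.    -0.671] from [ 665.5 -116.3  183.4] 95.2 t 29.93 j [-14.  21.  76.   0.  83. -19.]
```

Request:
{"method": "apply_moves", "body": {"deltas": [[0.84, 0.2, -0.1, 0, 0, -0.73, 1], [0.84, 0.2, -0.1, 0, 0, -0.73, 1], [0.84, 0.2, -0.1, 0, 0, -0.73, 1], [0.84, 0.2, -0.1, 0, 0, -0.73, 1], [0.84, 0.2, -0.1, 0, 0, -0.73, 1], [0.84, 0.2, -0.1, 0, 0, -0.73, 1], [0.84, 0.2, -0.1, 0, 0, -0.73, 1], [0.84, 0.2, -0.1, 0, 0, -0.73, 1]]}}

```text
time: 30.92
tool_pos: [652.7, 89.5, 206.5]
tcp_rot: [180.0, 0.0, 122.1]
ft_force: [1.0, -0.3, 0.4]
finger_gap: 85.5
grip_force: 0.0
```

Request:
{"method": "apply_moves", "body": {"deltas": [[0.84, 0.2, -0.1, 0, 0, -0.73, 1], [0.84, 0.2, -0.1, 0, 0, -0.73, 1], [0.84, 0.2, -0.1, 0, 0, -0.73, 1], [0.84, 0.2, -0.1, 0, 0, -0.73, 1], [0.84, 0.2, -0.1, 0, 0, -0.73, 1], [0.84, 0.2, -0.1, 0, 0, -0.73, 1], [0.84, 0.2, -0.1, 0, 0, -0.73, 1], [0.84, 0.2, -0.1, 0, 0, -0.73, 1]]}}

```text
time: 31.92
tool_pos: [548.7, 266.7, 230.5]
tcp_rot: [180.0, 0.0, 148.9]
ft_force: [0.8, -0.4, -0.3]
finger_gap: 85.4
grip_force: 0.0
```

Request:
{"method": "apply_moves", "body": {"deltas": [[0.84, 0.2, 0, 0, 0, -0.73, 1], [0.84, 0.2, 0, 0, 0, -0.73, 1], [0.84, 0.2, 0, 0, 0, -0.73, 1], [0.84, 0.2, 0, 0, 0, -0.73, 1], [0.84, 0.2, 0, 0, 0, -0.73, 1], [0.84, 0.2, 0, 0, 0, -0.73, 1], [0, 0, 0, 0, 0, 0, 1]]}}

```text
time: 32.8
tool_pos: [423.4, 358.4, 230.6]
tcp_rot: [180.0, 0.0, 168.9]
ft_force: [0.2, 0.6, 0.1]
finger_gap: 85.4
grip_force: 0.0
```

```bash
python3 - <<'E'
from h import *
tops('top',91,'pics/top3.png')
s=sense(); print(s['tool_pos'],s['tcp_rot'],s['joint_pos'].round(0)); cv2.imwrite('pics/w3.png',snapshot('wrist')[...,::-1])
E
```

```text
top [295. 128.] z 91 ctr [ 664.4 -114.8] [77.2 49.6] yaw 94.9
top [242. 135.] z 91 ctr [646.7  74.8] [239.2  58.2] yaw 95.4
[424.33702331 357.84461257 230.62762479] [1.79974335e+02 4.35406976e-02 1.68856017e+02] [ 35.   1.  94.  -0.  85. -44.]
```

View pics/w3.png

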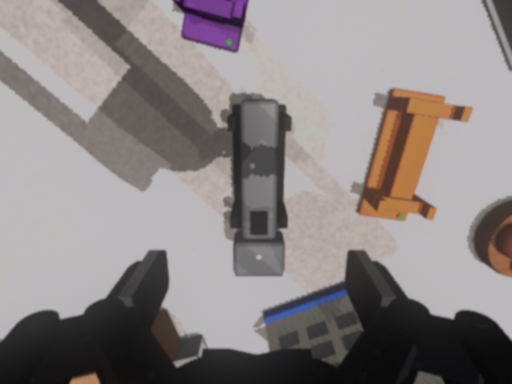

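The scanner lies in the black cradle, tail at (261,98) and head end at (259,276). The jaws are nearly parallel to it. The orange cradle at right and the purple one at top are empty.

```bash
python3 - <<'E'
from h import *
s=dict(tool_pos=[424.34,357.84,230.63],tcp_rot=[180,0.04,168.86]); C=cam('wrist',s)
im=cv2.imread('pics/w3.png'); g=cv2.cvtColor(im,cv2.COLOR_BGR2GRAY).astype(int)
print('col260',g[88:108,262],g[266:286,260])
for v in (112,120,188,200,250,262): 
    d=np.diff(cv2.GaussianBlur(g.astype(np.float32),(3,3),0)[v,220:300]); print(v,220.5+np.argsort(-abs(d))[:6], d[np.argsort(-abs(d))[:6]].round())
for n,uv,z in(('front',(259.5,276),78),('tail',(261.5,98),72)): print(n,cast(C,uv,z))
E
```

```text
col260 [182 182 182 182 182 178 165 145 128 112  96  82  83  95 107 118 127 133
 135 130] [111 112 112 111 111 111 110 107 105 120 152 175 183 183 184 183 184 184
 184 184]
112 [285.5 286.5 220.5 284.5 231.5 287.5] [ 34.  30. -23.  22. -18.  17.]
120 [291.5 290.5 220.5 292.5 221.5 289.5] [ 34.  32. -22.  19. -18.  16.]
188 [283.5 282.5 232.5 233.5 231.5 284.5] [ 39.  36. -30. -28. -26.  22.]
200 [282.5 283.5 222.5 233.5 234.5 223.5] [ 34.  34. -24. -24. -20. -20.]
250 [232.5 284.5 233.5 231.5 283.5 285.5] [-33.  25. -24. -21.  17.  17.]
262 [232.5 284.5 233.5 283.5 231.5 285.5] [-28.  23. -22.  21. -17.  13.]
front [[528.10483609 339.29153025  78.        ]]
tail [[352.66953931 375.21092103  72.        ]]
```

Request:
{"method": "apply_moves", "body": {"deltas": [[-0.26, 0.05, 0.9, 0, 0, 0.1, 1], [-0.27, 0.04, 0.9, 0, 0, 0, 1], [0, 0, 1, 0, 0, 0, 1], [0, 0, 1, 0, 0, 0, 1], [0, 0, 1, 0, 0, 0, 1], [0, 0, 0.92, 0, 0, 0, 1], [0, 0, 0, 0, 0, 0, 1], [0, 0, 0, 0, 0, 0, 0]], "grip_force": 60}}

```text
time: 33.9
tool_pos: [441.7, 357.0, 59.8]
tcp_rot: [180.0, 0.1, 168.3]
ft_force: [0.5, -0.2, -0.4]
finger_gap: 70.2
grip_force: 0.0
```

Request:
{"method": "apply_moves", "body": {"deltas": [[0, 0, 0, 0, 0, 0, 0], [0, 0, 0, 0, 0, 0, 0], [0, 0, 0, 0, 0, 0, 0], [0, 0, 0, 0, 0, 0, 0]]}}

```text
time: 34.4
tool_pos: [441.7, 357.6, 60.4]
tcp_rot: [179.9, 0.1, 168.4]
ft_force: [0.1, -0.5, 5.8]
finger_gap: 34.9
grip_force: 61.1
```

Request:
{"method": "apply_moves", "body": {"deltas": [[0, 0, -0.4, 0, 0, 0, 0], [0, 0, -0.8, 0, 0, 0, 0], [0, 0, -0.8, 0, 0, 0, 0]]}}

```text
time: 34.78
tool_pos: [440.3, 356.8, 119.7]
tcp_rot: [-180.0, -0.0, 168.4]
ft_force: [-0.4, -0.7, -0.6]
finger_gap: 34.8
grip_force: 60.1
```

```bash
python3 - <<'E'
from h import *
tops('top',91); print(sense()['finger_gap'],fw(-240,1.7))
arc(*fw(-240,1.7),52,185.2,14)
E
```

```text
top [296. 128.] z 91 ctr [ 664.4 -114.9] [77.5 49.2] yaw 94.3
top [242. 135.] z 91 ctr [646.6  75.2] [239.2  58.2] yaw 95.4
35.11188236798229 [ 4.38333669e+02 -5.88157698e-02]
N=14 row [-0.048 -0.854  0.171  0.     0.    -0.262] from [442.1 358.1 123.7] 168.4 t 34.83 j [ 34.   8.  98.   0.  74. -45.]
```

Request:
{"method": "apply_moves", "body": {"deltas": [[-0.05, -0.85, 0, 0, 0, -0.26, 0], [-0.05, -0.85, 0, 0, 0, -0.26, 0], [-0.05, -0.85, 0, 0, 0, -0.26, 0], [-0.05, -0.85, 0, 0, 0, -0.26, 0], [-0.05, -0.85, 0, 0, 0, -0.26, 0], [-0.05, -0.85, 0, 0, 0, -0.26, 0], [-0.05, -0.85, 0, 0, 0, -0.26, 0]]}}

```text
time: 35.7
tool_pos: [425.7, 178.1, 118.6]
tcp_rot: [-180.0, -0.0, 176.8]
ft_force: [0.4, -0.3, -1.3]
finger_gap: 35.1
grip_force: 60.2
```

Request:
{"method": "apply_moves", "body": {"deltas": [[-0.05, -0.85, 0.34, 0, 0, -0.26, 0], [-0.05, -0.85, 0.34, 0, 0, -0.26, 0], [-0.05, -0.85, 0.34, 0, 0, -0.26, 0], [-0.05, -0.85, 0.34, 0, 0, -0.26, 0], [-0.05, -0.85, 0.34, 0, 0, -0.26, 0], [-0.05, -0.85, 0.34, 0, 0, -0.26, 0], [-0.05, -0.85, 0.34, 0, 0, -0.26, 0], [0, 0, 0, 0, 0, 0, 0]]}}

```text
time: 36.7
tool_pos: [436.6, -0.5, 46.5]
tcp_rot: [180.0, -0.1, -175.1]
ft_force: [-0.0, 1.1, -1.4]
finger_gap: 35.1
grip_force: 60.4
```

```bash
python3 - <<'E'
from h import *
go(*fw(-240,1.7),52,185.2)
s=sense(); cv2.imwrite('pics/w4.png',snapshot('wrist')[...,::-1]); cv2.imwrite('pics/sc4.png',snapshot('scene')[...,::-1])
a=np.vstack([cv2.imread('pics/w4.png')[:, :],]); b=cv2.resize(cv2.imread('pics/sc4.png')[120:312,130:386],(512,384)); cv2.imwrite('pics/c4.png',cv2.resize(np.hstack([a,b]),(800,300)))
E
```

```text
turn units az total -0.06 then shift units [-0.06  0.01 -0.18] pose [436.6  -0.5  46.5] [ 1.800e+02 -1.000e-01 -1.751e+02] 36.7
```

View pics/c4.png

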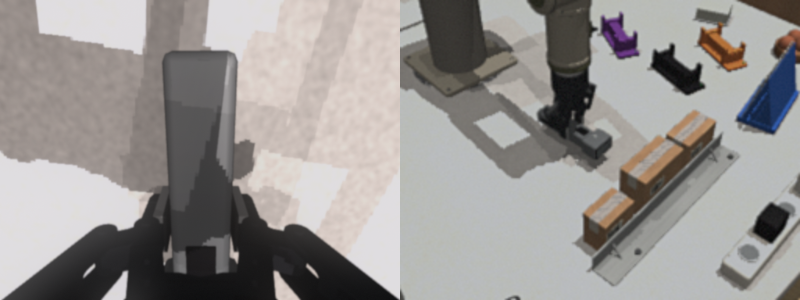

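The left half (wrist view) shows the scanner held straight. The right half (scene view) shows it in front of the big carton, with all three cartons at the fence. I'll correct the height by +5 mm and hold.

Request:
{"method": "apply_moves", "body": {"deltas": [[-0.06, 0, -0.18, 0, 0, -0.06, 0], [0, 0, 0, 0, 0, 0, 0], [0, 0, 0, 0, 0, 0, 0], [0, 0, 0, 0, 0, 0, 0], [0, 0, 0, 0, 0, 0, 0], [0, 0, 0, 0, 0, 0, 0], [0, 0, 0, 0, 0, 0, 0], [0, 0, 0, 0, 0, 0, 0]]}}

```text
time: 37.8
tool_pos: [439.1, 0.7, 52.7]
tcp_rot: [-180.0, -0.0, -174.7]
ft_force: [0.6, 0.3, -1.3]
finger_gap: 34.9
grip_force: 60.3
```

Request:
{"method": "apply_moves", "body": {"deltas": [[0, 0, 0, 0, 0, 0, 0], [0, 0, 0, 0, 0, 0, 0], [0, 0, 0, 0, 0, 0, 0], [0, 0, 0, 0, 0, 0, 0]]}}

```text
time: 38.3
tool_pos: [439.1, 0.8, 52.7]
tcp_rot: [180.0, 0.0, -174.7]
ft_force: [-0.1, -0.1, -2.2]
finger_gap: 34.7
grip_force: 60.3
```

```bash
python3 - <<'E'
from h import *
go(*fw(-240,1.7),52,185.2); tops('top',91); go(*fw(-236,130.1),47.3,185.2)
E
```

```text
turn units az total 0.03 then shift units [ 0.03 -0.03  0.02] pose [439.1   0.8  52.7] [ 180.     0.  -174.7] 38.3
top [296. 128.] z 91 ctr [ 664.5 -115. ] [77.2 49.2] yaw 95.7
top [241. 135.] z 91 ctr [646.4  75.2] [239.2  57.9] yaw 95.5
turn units az total 0.03 then shift units [-0.1   4.25  0.18] pose [439.1   0.8  52.7] [-180.    -0.  -174.7] 38.35
```

Request:
{"method": "apply_moves", "body": {"deltas": [[-0.1, 0.85, 0.18, 0, 0, 0.03, 0], [0, 0.85, 0, 0, 0, 0, 0], [0, 0.85, 0, 0, 0, 0, 0], [0, 0.85, 0, 0, 0, 0, 0], [0, 0.85, 0, 0, 0, 0, 0], [0, 0, 0, 0, 0, 0, 0], [0, 0, 0, 0, 0, 0, 0], [0, 0, 0, 0, 0, 0, 0]]}}

```text
time: 39.35
tool_pos: [430.7, 127.4, 47.3]
tcp_rot: [-180.0, -0.0, -174.9]
ft_force: [-0.4, -0.5, -0.7]
finger_gap: 35.1
grip_force: 60.5
```

Request:
{"method": "apply_moves", "body": {"deltas": [[0, 0, 0, 0, 0, 0, 0], [0, 0, 0, 0, 0, 0, 0], [0, 0, 0, 0, 0, 0, 0], [0, 0, 0, 0, 0, 0, 0], [0, 0, 0, 0, 0, 0, 0], [0, 0, 0, 0, 0, 0, 0], [0, 0, 0, 0, 0, 0, 0], [0, 0, 0, 0, 0, 0, 0]]}}

```text
time: 40.35
tool_pos: [430.6, 128.0, 47.3]
tcp_rot: [-180.0, 0.0, -174.8]
ft_force: [0.4, 0.5, -1.6]
finger_gap: 35.2
grip_force: 60.5
```

```bash
python3 - <<'E'
from h import *
go(*fw(-236,130.1),47.3,185.2); tops('top',91); go(*fw(-234,-133.7),42.6,185.2)
E
```

```text
turn units az total -0.0 then shift units [-0.  0.  0.] pose [430.6 128.   47.3] [-180.     0.  -174.8] 40.35
top [296. 128.] z 91 ctr [ 664.6 -114.8] [77.2 49.2] yaw 94.9
top [242. 135.] z 91 ctr [646.7  75.2] [239.2  57.9] yaw 95.3
turn units az total -0.0 then shift units [-0.07 -8.79  0.16] pose [430.5 128.   47.3] [ 180.    -0.  -174.8] 40.4
```

Request:
{"method": "apply_moves", "body": {"deltas": [[-0.07, -0.88, 0.16, 0, 0, 0, 0], [0, -0.88, 0, 0, 0, 0, 0], [0, -0.88, 0, 0, 0, 0, 0], [0, -0.88, 0, 0, 0, 0, 0], [0, -0.88, 0, 0, 0, 0, 0], [0, -0.88, 0, 0, 0, 0, 0], [0, -0.88, 0, 0, 0, 0, 0], [0, -0.88, 0, 0, 0, 0, 0]]}}

```text
time: 41.4
tool_pos: [451.8, -83.0, 42.6]
tcp_rot: [-180.0, 0.0, -174.8]
ft_force: [0.4, 0.1, -0.7]
finger_gap: 35.0
grip_force: 60.6
```

Request:
{"method": "apply_moves", "body": {"deltas": [[0, -0.88, 0, 0, 0, 0, 0], [0, -0.87, 0, 0, 0, 0, 0], [0, 0, 0, 0, 0, 0, 0], [0, 0, 0, 0, 0, 0, 0], [0, 0, 0, 0, 0, 0, 0], [0, 0, 0, 0, 0, 0, 0], [0, 0, 0, 0, 0, 0, 0], [0, 0, 0, 0, 0, 0, 0]]}}

```text
time: 42.4
tool_pos: [456.5, -134.2, 42.5]
tcp_rot: [-180.0, 0.0, -174.8]
ft_force: [-0.3, -0.7, -1.3]
finger_gap: 34.9
grip_force: 60.6
```

Request:
{"method": "apply_moves", "body": {"deltas": [[0, 0, 0, 0, 0, 0, 0], [0, 0, 0, 0, 0, 0, 0], [0, 0, 0, 0, 0, 0, 0], [0, 0, 0, 0, 0, 0, 0], [0, 0, 0, 0, 0, 0, 0], [0, 0, 0, 0, 0, 0, 0]]}}

```text
time: 43.15
tool_pos: [456.5, -134.4, 42.5]
tcp_rot: [-180.0, 0.0, -174.8]
ft_force: [0.5, 0.6, -1.8]
finger_gap: 35.0
grip_force: 60.6
```

```bash
python3 - <<'E'
from h import *
go(*fw(-234,-133.7),42.6,185.2); tops('top',91); arc(441.7,357.6,110,168.4,18)
E
```

```text
turn units az total -0.0 then shift units [-0.  0. -0.] pose [ 456.5 -134.4   42.5] [-180.     0.  -174.8] 43.15
top [296. 128.] z 91 ctr [ 664.6 -114.8] [77.2 49.2] yaw 94.9
top [242. 135.] z 91 ctr [646.9  74.9] [238.8  58. ] yaw 94.9
N=18 row [ 0.071  0.912 -0.125  0.     0.     0.203] from [ 456.5 -134.4   42.5] -174.8 t 43.2 j [ -23.    0.  115.    0.   64. -118.]
```

Request:
{"method": "apply_moves", "body": {"deltas": [[0, 0, 0, 0, 0, 0, 0], [0.07, 0.91, -0.25, 0, 0, 0.2, 0], [0.07, 0.91, -0.25, 0, 0, 0.2, 0], [0.07, 0.91, -0.25, 0, 0, 0.2, 0], [0.07, 0.91, -0.25, 0, 0, 0.2, 0], [0.07, 0.91, -0.25, 0, 0, 0.2, 0], [0.07, 0.91, -0.25, 0, 0, 0.2, 0], [0.07, 0.91, -0.25, 0, 0, 0.2, 0]]}}

```text
time: 44.2
tool_pos: [433.5, 56.7, 95.3]
tcp_rot: [180.0, 0.0, 178.7]
ft_force: [-0.5, -0.4, -1.9]
finger_gap: 34.8
grip_force: 60.6
```

Request:
{"method": "apply_moves", "body": {"deltas": [[0.07, 0.91, -0.25, 0, 0, 0.2, 0], [0.07, 0.91, -0.25, 0, 0, 0.2, 0], [0.07, 0.91, 0, 0, 0, 0.2, 0], [0.07, 0.91, 0, 0, 0, 0.2, 0], [0.07, 0.91, 0, 0, 0, 0.2, 0], [0.07, 0.91, 0, 0, 0, 0.2, 0]]}}

```text
time: 44.95
tool_pos: [431.1, 220.9, 110.0]
tcp_rot: [180.0, 0.0, 173.2]
ft_force: [-0.5, -0.5, -1.7]
finger_gap: 35.2
grip_force: 60.6
```

Request:
{"method": "apply_moves", "body": {"deltas": [[0.07, 0.91, 0, 0, 0, 0.2, 0], [0.07, 0.91, 0, 0, 0, 0.2, 0], [0.07, 0.91, 0, 0, 0, 0.2, 0], [0.07, 0.91, 0, 0, 0, 0.2, 0], [0.07, 0.91, 0, 0, 0, 0.2, 0], [0, 0, 0, 0, 0, 0, 0], [0, 0, 0, 0, 0, 0, 0]]}}

```text
time: 45.82
tool_pos: [440.9, 356.0, 109.6]
tcp_rot: [-179.9, -0.0, 168.7]
ft_force: [0.3, -0.3, -0.9]
finger_gap: 35.2
grip_force: 60.7
```

```bash
python3 - <<'E'
from h import *
go(441.2,357.2,62,168.4)
s=sense(); cv2.imwrite('pics/w5.png',snapshot('wrist')[...,::-1])
E
```

```text
turn units az total 0.07 then shift units [-0.    0.04  1.59] pose [440.9 356.  109.6] [-179.9   -0.   168.7] 45.825
```

Request:
{"method": "apply_moves", "body": {"deltas": [[0, 0.04, 0.7, 0, 0, 0.07, 0], [0, 0, 0.6, 0, 0, 0, 0], [0, 0, 0.29, 0, 0, 0, 0], [0, 0, 0, 0, 0, 0, 0]]}}

```text
time: 46.38
tool_pos: [441.3, 357.3, 61.8]
tcp_rot: [-180.0, -0.0, 168.3]
ft_force: [0.1, -1.1, -1.8]
finger_gap: 34.9
grip_force: 60.7
```

Request:
{"method": "apply_moves", "body": {"deltas": [[0, 0, 0, 0, 0, 0, 0], [0, 0, 0.03, 0, 0, 0, 0]]}}

```text
time: 46.62
tool_pos: [441.6, 357.8, 61.8]
tcp_rot: [180.0, 0.0, 168.4]
ft_force: [-0.3, 0.3, -0.9]
finger_gap: 34.9
grip_force: 60.7
```

Request:
{"method": "apply_moves", "body": {"deltas": [[0, 0, 0, 0, 0, 0, 1], [0, 0, 0, 0, 0, 0, 1], [0, 0, 0, 0, 0, 0, 1], [0, 0, -0.8, 0, 0, 0, 1], [0, 0, -1, 0, 0, 0, 1], [0, 0, -1, 0, 0, 0, 1], [0, 0, -1, 0, 0, 0, 1], [0, 0, -1, 0, 0, 0, 1]]}}

```text
time: 47.62
tool_pos: [441.3, 357.7, 206.5]
tcp_rot: [180.0, 0.0, 168.4]
ft_force: [0.4, 0.5, 0.5]
finger_gap: 85.3
grip_force: 0.0
```

```bash
python3 - <<'E'
from h import *
s=sense(); im=snapshot('wrist')[...,::-1]; cv2.imwrite('pics/w6.png',im)
C=cam('wrist',s)
# expected corner pixels of scanner at nominal place
o=np.array([440.4,357.2]);a=np.radians(-11.6);ex=np.array([np.cos(a),np.sin(a)]);ey=np.array([-ex[1],ex[0]])
c=im.copy()
for X,Y,Z in((90,27,78),(90,-27,78),(-90,18,72),(-90,-18,72)):
    u,v=proj(C,np.r_[o+X*ex+Y*ey,Z])[0]; print(u,v); cv2.circle(c,(int(u),int(v)),3,(0,0,255),1)
cv2.imwrite('pics/w6c.png',c)
arc(637.8,146.9,190,95.2,18,s)
E
```

```text
285.3236798505847 275.89175650129926
229.11516136239266 275.927638127694
279.7141327729343 76.37679181235278
234.5336971621739 76.42999459394139
N=18 row [-0.571 -0.008  0.031  0.     0.     0.887] from [441.3 357.7 206.5] 168.4 t 47.62 j [ 34.   4.  93.   0.  83. -45.]
```

View pics/w6c.png

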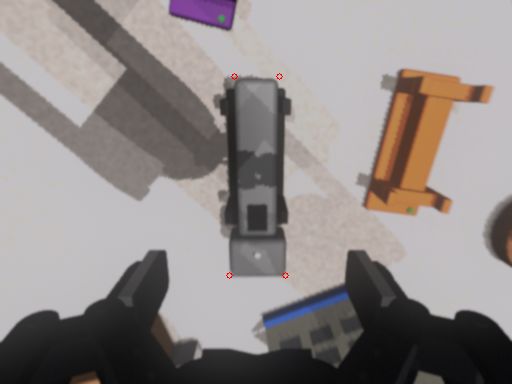

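The scanner lies in the cradle, with its corners matching the predicted marks (229–285, 76–276). Next is turning the middle carton.

Request:
{"method": "apply_moves", "body": {"deltas": [[-0.57, -0.01, 0.03, 0, 0, 0.89, 1], [-0.57, -0.01, 0.03, 0, 0, 0.89, 1], [-0.57, -0.01, 0.03, 0, 0, 0.89, 1], [-0.57, -0.01, 0.03, 0, 0, 0.89, 1], [-0.57, -0.01, 0.03, 0, 0, 0.89, 1], [-0.57, -0.01, 0.03, 0, 0, 0.89, 1]]}}

```text
time: 48.42
tool_pos: [535.7, 317.9, 199.7]
tcp_rot: [-180.0, -0.0, 143.8]
ft_force: [0.3, 0.2, 0.1]
finger_gap: 85.3
grip_force: 0.0
```

Request:
{"method": "apply_moves", "body": {"deltas": [[-0.57, -0.01, 0.03, 0, 0, 0.89, 1], [-0.57, -0.01, 0.03, 0, 0, 0.89, 1], [-0.57, -0.01, 0.03, 0, 0, 0.89, 1], [-0.57, -0.01, 0.03, 0, 0, 0.89, 1], [-0.57, -0.01, 0.03, 0, 0, 0.89, 1], [-0.57, -0.01, 0.03, 0, 0, 0.89, 1]]}}

```text
time: 49.18
tool_pos: [604.6, 242.8, 194.2]
tcp_rot: [-180.0, -0.0, 119.3]
ft_force: [-0.0, -0.9, 0.6]
finger_gap: 85.5
grip_force: 0.0
```

Request:
{"method": "apply_moves", "body": {"deltas": [[-0.57, -0.01, 0.03, 0, 0, 0.89, 1], [-0.57, -0.01, 0.03, 0, 0, 0.89, 1], [-0.57, -0.01, 0.03, 0, 0, 0.89, 1], [-0.57, -0.01, 0.03, 0, 0, 0.89, 1], [-0.57, -0.01, 0.03, 0, 0, 0.89, 1], [-0.57, -0.01, 0.03, 0, 0, 0.89, 1], [0, 0, 0, 0, 0, 0, 1]]}}

```text
time: 50.05
tool_pos: [636.2, 145.4, 188.8]
tcp_rot: [-180.0, 0.0, 94.9]
ft_force: [0.8, 0.6, 0.6]
finger_gap: 85.4
grip_force: 0.0
```

```bash
python3 - <<'E'
from h import *
s=sense(); cv2.imwrite('pics/w7.png',snapshot('wrist')[...,::-1])
tops('top',91); tops('wrist',91); go(637.6,146.9,63,95.2)
E
```

```text
top [296. 128.] z 91 ctr [ 664.6 -114.9] [77.2 49.2] yaw 95.2
top [262. 130.] z 91 ctr [652.4  14.5] [117.2  58.1] yaw 95.3
wrist [264. 223.] z 91 ctr [642.4  95.7] [199.8  55.3] yaw 95.8
turn units az total -0.04 then shift units [-0.01  0.05  4.2 ] pose [636.  147.1 189.1] [-180.   -0.   95.] 50.2
```

Request:
{"method": "apply_moves", "body": {"deltas": [[0, 0.05, 1, 0, 0, -0.04, 1], [0, 0, 1, 0, 0, 0, 1], [0, 0, 1, 0, 0, 0, 1], [0, 0, 1, 0, 0, 0, 1], [0, 0, 0.2, 0, 0, 0, 1], [0, 0, 0, 0, 0, 0, 0], [0, 0, 0, 0, 0, 0, 0], [0, 0, 0, 0, 0, 0, 0]], "grip_force": 40}}

```text
time: 51.2
tool_pos: [638.2, 147.0, 65.2]
tcp_rot: [179.9, -0.0, 95.1]
ft_force: [-4.9, 0.2, 7.6]
finger_gap: 55.3
grip_force: 43.5
```

Request:
{"method": "apply_moves", "body": {"deltas": [[0, 0, 0, 0, 0, 0, 0], [0, 0, 0, 0, 0, 0, 0], [0, 0, -0.3, 0, 0, 0, 0], [0, -0.4, -0.2, 0, 0, 0, 0], [0, -0.9, 0, 0, 0, 0, 0], [0, -0.9, 0, 0, 0, 0, 0], [0, -0.9, 0, 0, 0, 0, 0], [0, -0.9, 0, 0, 0, 0, 0]]}}

```text
time: 52.2
tool_pos: [516.8, 135.7, 78.5]
tcp_rot: [180.0, 0.0, 95.1]
ft_force: [-0.3, -0.0, -2.7]
finger_gap: 55.6
grip_force: 43.6
```

Request:
{"method": "apply_moves", "body": {"deltas": [[0, 0, 0, 0, 0, -0.98, 0], [0, 0, 0, 0, 0, -0.98, 0], [0, 0, 0, 0, 0, -0.98, 0], [0, 0, 0, 0, 0, -0.98, 0], [0, 0, 0, 0, 0, -0.98, 0], [0, 0, 0, 0, 0, -0.98, 0], [0, 0, 0, 0, 0, -0.98, 0]]}}

```text
time: 53.08
tool_pos: [517.7, 135.8, 78.6]
tcp_rot: [180.0, 0.0, 126.7]
ft_force: [-1.2, -0.3, -2.3]
finger_gap: 55.6
grip_force: 44.0
```

Request:
{"method": "apply_moves", "body": {"deltas": [[0, 0, 0, 0, 0, -0.98, 0], [0, 0, 0, 0, 0, -0.98, 0], [0, 0, 0, 0, 0, -0.98, 0], [0, 0, 0, 0, 0, -0.98, 0], [0, 0, 0, 0, 0, -0.98, 0], [0, 0, 0, 0, 0, -0.98, 0], [0, 0, 0, 0, 0, -0.98, 0]]}}

```text
time: 53.95
tool_pos: [517.6, 135.8, 78.6]
tcp_rot: [180.0, 0.0, 158.1]
ft_force: [-0.3, -0.7, -2.8]
finger_gap: 55.8
grip_force: 44.1
```

Request:
{"method": "apply_moves", "body": {"deltas": [[0, 0, 0, 0, 0, -0.98, 0], [0, 0, 0, 0, 0, -0.98, 0], [0, 0, 0, 0, 0, -0.98, 0], [0, 0, 0, 0, 0, -0.98, 0], [0, 0, 0, 0, 0, -0.98, 0], [0, 0, 0.3, 0, 0, -0.98, 0], [0, 0, 0.19, 0, 0, 0, 0], [0, 0, 0, 0, 0, 0, 0]]}}

```text
time: 54.95
tool_pos: [517.9, 135.7, 65.0]
tcp_rot: [-180.0, 0.0, -175.2]
ft_force: [-7.7, -2.9, 10.4]
finger_gap: 55.4
grip_force: 46.0
```

Request:
{"method": "apply_moves", "body": {"deltas": [[0, 0, 0, 0, 0, 0, 1], [0, 0, 0, 0, 0, 0, 1], [0, 0, 0, 0, 0, 0, 1], [0, 0, -1, 0, 0, 0, 1], [0, 0, -1, 0, 0, 0, 1], [0, 0, -0.2, 0, 0, 0.98, 1], [0, 0, 0, 0, 0, 0.98, 1], [0, 0, 0, 0, 0, 0.98, 1]]}}

```text
time: 55.95
tool_pos: [518.2, 136.0, 129.6]
tcp_rot: [180.0, 0.0, 171.3]
ft_force: [0.6, -0.1, 0.5]
finger_gap: 85.4
grip_force: 0.0
```

Request:
{"method": "apply_moves", "body": {"deltas": [[0, 0, 0, 0, 0, 0.98, 1], [0, 0, 0, 0, 0, 0.98, 1], [0, 0, 0, 0, 0, 0.98, 1], [0, 0, 0, 0, 0, 0.98, 1], [0, 0, 0, 0, 0, 0.98, 1], [0, 0, 0, 0, 0, 0.98, 1], [0, 0, 0, 0, 0, 0.98, 1], [0, 0, 0, 0, 0, 0.98, 1]]}}

```text
time: 56.95
tool_pos: [518.0, 135.9, 129.3]
tcp_rot: [-180.0, -0.0, 135.4]
ft_force: [0.1, 0.4, 0.1]
finger_gap: 85.6
grip_force: 0.0
```

Request:
{"method": "apply_moves", "body": {"deltas": [[0, 0, 0, 0, 0, 0.98, 1], [0, 0, 0, 0, 0, 0.98, 1], [0, 0, 0, 0, 0, 0.98, 1], [0, 0, 0, 0, 0, 0.98, 1], [0, 0, 0, 0, 0, 0.98, 1], [0, 0, 0, 0, 0, 0.98, 1], [0, 0, 0, 0, 0, 0.98, 1], [0, 0, 0, 0, 0, 0.98, 1]]}}

```text
time: 57.95
tool_pos: [518.0, 135.9, 129.3]
tcp_rot: [-180.0, -0.0, 99.4]
ft_force: [-0.5, 0.9, 0.3]
finger_gap: 85.3
grip_force: 0.0
```

Request:
{"method": "apply_moves", "body": {"deltas": [[0, 0, 0, 0, 0, 0.98, 1], [0, 0, 0, 0, 0, 0.98, 1], [0, 0, 0, 0, 0, 0.98, 1], [0, 0, 0, 0, 0, 0.98, 1], [0, 0, 0, 0, 0, 0.98, 1], [0, 0, 0, 0, 0, 0.98, 1], [0, 0, 0, 0, 0, 0.98, 1], [0, 0, 0, 0, 0, 0.98, 1]]}}

```text
time: 58.95
tool_pos: [518.0, 135.9, 129.4]
tcp_rot: [-180.0, 0.0, 63.5]
ft_force: [-0.1, -0.2, 0.6]
finger_gap: 85.4
grip_force: 0.0
```

Request:
{"method": "apply_moves", "body": {"deltas": [[0, 0, 0, 0, 0, 0.98, 1], [0, 0, 0, 0, 0, 0.98, 1], [0, 0, 0, 0, 0, 0.98, 1], [0, 0, 0, 0, 0, 0.98, 1], [0, 0, 0, 0, 0, 0.98, 1], [0, 0, 0, 0, 0, 0.98, 1], [0, 0, 0, 0, 0, 0.98, 1], [0, 0, 0, 0, 0, 0.98, 1]]}}

```text
time: 59.95
tool_pos: [518.0, 135.9, 129.3]
tcp_rot: [-180.0, 0.0, 27.6]
ft_force: [-0.6, 0.0, -0.6]
finger_gap: 85.2
grip_force: 0.0
```

Request:
{"method": "apply_moves", "body": {"deltas": [[0, 0, 0, 0, 0, 0.98, 1], [0, 0, 0, 0, 0, 0.98, 1], [0, 0, 0, 0, 0, 0.98, 1], [0, 0, 0, 0, 0, 0.98, 1], [0, 0, 0, 0, 0, 0.98, 1], [0, 0, 0, 0, 0, 0, 1]]}}

```text
time: 60.7
tool_pos: [518.1, 135.9, 129.4]
tcp_rot: [-180.0, 0.0, 5.3]
ft_force: [1.1, -1.2, -0.8]
finger_gap: 85.8
grip_force: 0.0
```

```bash
python3 - <<'E'
from h import *
tops('top',91); go(517.8,135.7,63.5,5.2)
E
```

```text
top [296. 128.] z 91 ctr [ 664.6 -115. ] [76.8 49.2] yaw 94.9
top [258. 133.] z 91 ctr [652.2  15.2] [118.7  57.9] yaw 95.3
turn units az total 0.03 then shift units [-0.01  0.01  2.2 ] pose [518.  135.9 129.4] [180.    0.    5.4] 60.75
```

Request:
{"method": "apply_moves", "body": {"deltas": [[0, 0, 1, 0, 0, 0.03, 1], [0, 0, 0.9, 0, 0, 0, 1], [0, 0, 0.3, 0, 0, 0, 1], [0, 0, 0, 0, 0, 0, 0], [0, 0, 0, 0, 0, 0, 0], [0, 0, 0, 0, 0, 0, 0], [0, 0, 0, 0, 0, 0, 0], [0, 0, 0, 0, 0, 0, 0]]}}

```text
time: 61.75
tool_pos: [519.1, 136.0, 64.8]
tcp_rot: [-180.0, -0.1, 5.1]
ft_force: [-0.5, -0.9, 6.2]
finger_gap: 55.7
grip_force: 43.8
```

Request:
{"method": "apply_moves", "body": {"deltas": [[0, 0, -0.25, 0, 0, 0, 0], [0, 0, -0.25, 0, 0, -0.98, 0], [0, 0, 0, 0, 0, -0.98, 0], [0, 0, 0, 0, 0, -0.98, 0], [0, 0, 0, 0, 0, -0.98, 0], [0, 0, 0, 0, 0, -0.98, 0], [0, 0, 0, 0, 0, -0.98, 0], [0, 0, 0, 0, 0, -0.98, 0]]}}

```text
time: 62.75
tool_pos: [517.5, 135.9, 78.3]
tcp_rot: [-180.0, 0.1, 36.7]
ft_force: [-0.3, 0.4, -2.5]
finger_gap: 55.5
grip_force: 43.1
```

Request:
{"method": "apply_moves", "body": {"deltas": [[0, 0, 0, 0, 0, -0.98, 0], [0, 0, 0, 0, 0, -0.98, 0], [0, 0, 0, 0, 0, -0.98, 0], [0, 0, 0, 0, 0, -0.98, 0], [0, 0, 0, 0, 0, -0.98, 0], [0, 0, 0, 0, 0, -0.98, 0], [0, 0, 0, 0, 0, -0.98, 0]]}}

```text
time: 63.62
tool_pos: [517.5, 135.9, 78.2]
tcp_rot: [-179.9, 0.0, 68.2]
ft_force: [0.6, -0.4, -2.4]
finger_gap: 55.6
grip_force: 43.1
```

Request:
{"method": "apply_moves", "body": {"deltas": [[0, 0, 0, 0, 0, -0.98, 0], [0, 0, 0, 0, 0, -0.98, 0], [0, 0, 0, 0, 0, -0.98, 0], [0, 0, 0, 0, 0, -0.98, 0], [0, 0, 0, 0, 0, -0.98, 0], [0, 0, 0, 0, 0, -0.98, 0], [0, 0, 0, 0, 0, 0, 0]]}}

```text
time: 64.5
tool_pos: [517.6, 135.9, 78.3]
tcp_rot: [-179.9, -0.0, 94.9]
ft_force: [-0.3, -0.2, -2.4]
finger_gap: 55.5
grip_force: 43.1
```

```bash
python3 - <<'E'
from h import *
s=sense(); cv2.imwrite('pics/w8.png',snapshot('wrist')[...,::-1]); print(s['finger_gap'])
go(*fw(-31,130),64,95.2)
E
```

```text
55.47482615314974
turn units az total -0.07 then shift units [0.   3.92 0.48] pose [517.7 135.9  78.3] [-180.     0.    94.9] 64.55
```

Request:
{"method": "apply_moves", "body": {"deltas": [[0, 0.9, 0, 0, 0, -0.06, 0], [0, 0.9, 0, 0, 0, 0, 0], [0, 0.9, 0, 0, 0, 0, 0], [0, 0.7, 0.2, 0, 0, 0, 0], [0, 0.5, 0.25, 0, 0, 0, 0], [0, 0.1, 0, 0, 0, 0, 0], [0, 0, 0, 0, 0, 0, 0]]}}

```text
time: 65.42
tool_pos: [637.4, 146.8, 64.6]
tcp_rot: [-180.0, 0.0, 95.2]
ft_force: [-0.5, -0.6, -1.7]
finger_gap: 55.6
grip_force: 44.4
```

Request:
{"method": "apply_moves", "body": {"deltas": [[0, 0.06, 0, 0, 0, 0, 0], [0, 0, 0, 0, 0, 0, 0]]}}

```text
time: 65.68
tool_pos: [638.4, 146.9, 64.7]
tcp_rot: [-179.9, 0.0, 95.2]
ft_force: [-4.1, -1.1, -0.2]
finger_gap: 55.3
grip_force: 44.5
```

Request:
{"method": "apply_moves", "body": {"deltas": [[0, 0.03, 0, 0, 0, 0, 0], [0, 0, 0, 0, 0, 0, 1], [0, 0, 0, 0, 0, 0, 1], [0, 0, 0, 0, 0, 0, 1], [0, 0, -1, 0, 0, 0, 1], [0, 0, -1, 0, 0, 0, 1], [0, 0, -0.6, 0, 0, 0, 1]]}}

```text
time: 66.55
tool_pos: [641.3, 147.2, 145.2]
tcp_rot: [179.8, -0.0, 95.2]
ft_force: [0.0, 0.2, -0.6]
finger_gap: 85.3
grip_force: 0.0
```

```bash
python3 - <<'E'
from h import *
tops('top',91,'pics/top9.png'); go(648,18.5,66,95.2)
E
```

```text
top [296. 128.] z 91 ctr [ 664.6 -114.8] [77.2 49.2] yaw 94.9
top [262. 130.] z 91 ctr [652.4  14.3] [117.7  58. ] yaw 95.2
turn units az total 0.01 then shift units [-4.29 -0.2   2.72] pose [642.3 147.3 147.6] [179.7  -0.   95.2] 66.6
```

Request:
{"method": "apply_moves", "body": {"deltas": [[-0.86, 0, 0, 0, 0, 0, 1], [-0.86, 0, 0, 0, 0, 0, 1], [-0.86, 0, 0, 0, 0, 0, 1], [-0.86, 0, 0, 0, 0, 0, 1], [-0.86, 0, 0, 0, 0, 0, 1], [0, 0, 0, 0, 0, 0, 1]]}}

```text
time: 67.35
tool_pos: [651.8, 16.7, 142.0]
tcp_rot: [-179.9, 0.0, 95.1]
ft_force: [0.1, 0.6, 0.6]
finger_gap: 85.2
grip_force: 0.0
```

```bash
python3 - <<'E'
from h import *
tops('top',91); go(648,18.5,65,95.2)
E
```

```text
top [298. 127.] z 91 ctr [ 667.5 -116.7] [76.2 45.7] yaw 88.5
top [215. 138.] z 91 ctr [638.7 160.8] [66.2 54.3] yaw 94.1
turn units az total -0.01 then shift units [ 0.03 -0.12  2.57] pose [651.7  17.9 142.1] [-179.9   -0.    95.2] 67.4
```

Request:
{"method": "apply_moves", "body": {"deltas": [[0.03, -0.12, 0.8, 0, 0, 0, 1], [0, 0, 0.9, 0, 0, 0, 1], [0, 0, 0.87, 0, 0, 0, 1], [0, 0, 0, 0, 0, 0, 0], [0, 0, 0, 0, 0, 0, 0], [0, 0, 0, 0, 0, 0, 0], [0, 0, 0, 0, 0, 0, 0], [0, 0, 0, 0, 0, 0, 0]]}}

```text
time: 68.4
tool_pos: [647.8, 19.8, 66.1]
tcp_rot: [-179.9, -0.1, 95.3]
ft_force: [-5.4, 1.9, -3.9]
finger_gap: 59.6
grip_force: 45.9
```

Request:
{"method": "apply_moves", "body": {"deltas": [[0, 0, -0.3, 0, 0, 0, 0], [0, -0.4, -0.2, 0, 0, 0, 0], [0, -0.9, 0, 0, 0, 0, 0], [0, -0.9, 0, 0, 0, 0, 0], [0, -0.9, 0, 0, 0, 0, 0], [0, -0.9, 0, 0, 0, 0, 0], [0, 0, 0, 0, 0, -0.98, 0], [0, 0, 0, 0, 0, -0.98, 0]]}}

```text
time: 69.4
tool_pos: [529.3, 7.8, 82.5]
tcp_rot: [179.8, 0.1, 104.4]
ft_force: [0.1, 0.0, -2.0]
finger_gap: 58.8
grip_force: 46.2
```

Request:
{"method": "apply_moves", "body": {"deltas": [[0, 0, 0, 0, 0, -0.98, 0], [0, 0, 0, 0, 0, -0.98, 0], [0, 0, 0, 0, 0, -0.98, 0], [0, 0, 0, 0, 0, -0.98, 0], [0, 0, 0, 0, 0, -0.98, 0], [0, 0, 0, 0, 0, -0.98, 0], [0, 0, 0, 0, 0, -0.98, 0], [0, 0, 0, 0, 0, -0.98, 0]]}}

```text
time: 70.4
tool_pos: [529.6, 7.8, 82.4]
tcp_rot: [179.9, 0.2, 140.3]
ft_force: [0.9, -0.5, -3.4]
finger_gap: 59.6
grip_force: 46.2
```

Request:
{"method": "apply_moves", "body": {"deltas": [[0, 0, 0, 0, 0, -0.98, 0], [0, 0, 0, 0, 0, -0.98, 0], [0, 0, 0, 0, 0, -0.98, 0], [0, 0, 0, 0, 0, -0.98, 0], [0, 0, 0, 0, 0, -0.98, 0], [0, 0, 0, 0, 0, -0.98, 0], [0, 0, 0, 0, 0, -0.98, 0], [0, 0, 0, 0, 0, -0.98, 0]]}}

```text
time: 71.4
tool_pos: [529.6, 7.9, 82.4]
tcp_rot: [-180.0, 0.2, 176.3]
ft_force: [-0.0, -0.1, -3.2]
finger_gap: 59.5
grip_force: 46.2
```

Request:
{"method": "apply_moves", "body": {"deltas": [[0, 0, 0, 0, 0, -0.98, 0], [0, 0, 0.3, 0, 0, -0.98, 0], [0, 0, 0.18, 0, 0, 0, 0], [0, 0, 0, 0, 0, 0, 0]]}}

```text
time: 71.9
tool_pos: [528.7, 8.1, 66.6]
tcp_rot: [-180.0, 0.0, -175.0]
ft_force: [-0.1, 0.1, -2.5]
finger_gap: 59.2
grip_force: 46.3
```

Request:
{"method": "apply_moves", "body": {"deltas": [[0, 0, 0.04, 0, 0, 0, 0], [0, 0, 0, 0, 0, 0, 1], [0, 0, 0, 0, 0, 0, 1], [0, 0, 0, 0, 0, 0, 1], [0, 0, -1, 0, 0, 0, 1], [0, 0, -1, 0, 0, 0, 1], [0, 0, -0.4, 0, 0, 0.98, 1], [0, 0, 0, 0, 0, 0.98, 1]]}}

```text
time: 72.9
tool_pos: [530.2, 8.0, 139.3]
tcp_rot: [-180.0, 0.2, 176.0]
ft_force: [-0.4, -0.1, 0.1]
finger_gap: 85.2
grip_force: 0.0
```

Request:
{"method": "apply_moves", "body": {"deltas": [[0, 0, 0, 0, 0, 0.98, 1], [0, 0, 0, 0, 0, 0.98, 1], [0, 0, 0, 0, 0, 0.98, 1], [0, 0, 0, 0, 0, 0.98, 1], [0, 0, 0, 0, 0, 0.98, 1], [0, 0, 0, 0, 0, 0.98, 1], [0, 0, 0, 0, 0, 0.98, 1], [0, 0, 0, 0, 0, 0.98, 1]]}}

```text
time: 73.9
tool_pos: [529.0, 8.2, 137.4]
tcp_rot: [180.0, 0.0, 140.0]
ft_force: [0.6, 1.0, -0.4]
finger_gap: 85.4
grip_force: 0.0
```

Request:
{"method": "apply_moves", "body": {"deltas": [[0, 0, 0, 0, 0, 0.98, 1], [0, 0, 0, 0, 0, 0.98, 1], [0, 0, 0, 0, 0, 0.98, 1], [0, 0, 0, 0, 0, 0.98, 1], [0, 0, 0, 0, 0, 0.98, 1], [0, 0, 0, 0, 0, 0.98, 1], [0, 0, 0, 0, 0, 0.98, 1], [0, 0, 0, 0, 0, 0.98, 1]]}}

```text
time: 74.9
tool_pos: [529.0, 8.2, 137.4]
tcp_rot: [180.0, 0.0, 104.1]
ft_force: [-0.5, -1.0, -0.6]
finger_gap: 85.5
grip_force: 0.0
```

Request:
{"method": "apply_moves", "body": {"deltas": [[0, 0, 0, 0, 0, 0.98, 1], [0, 0, 0, 0, 0, 0.98, 1], [0, 0, 0, 0, 0, 0.98, 1], [0, 0, 0, 0, 0, 0.98, 1], [0, 0, 0, 0, 0, 0.98, 1], [0, 0, 0, 0, 0, 0.98, 1], [0, 0, 0, 0, 0, 0.98, 1], [0, 0, 0, 0, 0, 0.98, 1]]}}

```text
time: 75.9
tool_pos: [529.1, 8.2, 137.5]
tcp_rot: [180.0, -0.0, 68.1]
ft_force: [-0.9, -0.3, -0.8]
finger_gap: 85.3
grip_force: 0.0
```

Request:
{"method": "apply_moves", "body": {"deltas": [[0, 0, 0, 0, 0, 0.98, 1], [0, 0, 0, 0, 0, 0.98, 1], [0, 0, 0, 0, 0, 0.98, 1], [0, 0, 0, 0, 0, 0.98, 1], [0, 0, 0, 0, 0, 0.98, 1], [0, 0, 0, 0, 0, 0.98, 1], [0, 0, 0, 0, 0, 0.98, 1], [0, 0, 0, 0, 0, 0.98, 1]]}}

```text
time: 76.9
tool_pos: [529.0, 8.1, 137.4]
tcp_rot: [180.0, -0.0, 32.2]
ft_force: [-0.2, 0.7, 0.5]
finger_gap: 85.2
grip_force: 0.0
```

Request:
{"method": "apply_moves", "body": {"deltas": [[0, 0, 0, 0, 0, 0.98, 1], [0, 0, 0, 0, 0, 0.98, 1], [0, 0, 0, 0, 0, 0.98, 1], [0, 0, 0, 0, 0, 0.98, 1], [0, 0, 0, 0, 0, 0.98, 1], [0, 0, 0, 0, 0, 0.98, 1], [0, 0, 0, 0, 0, 0, 1]]}}

```text
time: 77.78
tool_pos: [529.0, 8.1, 137.4]
tcp_rot: [180.0, -0.0, 5.4]
ft_force: [-0.5, -0.2, -0.4]
finger_gap: 85.4
grip_force: 0.0
```

```bash
python3 - <<'E'
from h import *
tops('top',91); tops('wrist',100); go(529,8,65,5.2)
E
```

```text
top [297. 128.] z 91 ctr [ 664.4 -115. ] [77.1 48.5] yaw 94.3
top [219. 138.] z 91 ctr [639.5 147.3] [93.7 53.5] yaw 94.6
wrist [52. 44.] z 100 ctr [619.6 116.4] [54.  16.8] yaw 95.5
wrist [472.  42.] z 100 ctr [640.1 -88. ] [40.1 14.1] yaw 95.5
wrist [249. 188.] z 100 ctr [533.8   7.4] [118.  59.] yaw 5.0
turn units az total 0.07 then shift units [0.   0.01 2.41] pose [529.    8.1 137.4] [180.   -0.    5.5] 77.875
```

Request:
{"method": "apply_moves", "body": {"deltas": [[0.14, 0, 0.8, 0, 0, 0.05, 1], [0, 0, 1, 0, 0, 0, 1], [0, 0, 0.6, 0, 0, 0, 1], [0, 0, 0, 0, 0, 0, 0], [0, 0, 0, 0, 0, 0, 0], [0, 0, 0, 0, 0, 0, 0], [0, 0, 0, 0, 0, 0, 0], [0, 0, 0, 0, 0, 0, 0]]}}

```text
time: 78.88
tool_pos: [533.4, 8.5, 65.7]
tcp_rot: [180.0, -0.0, 5.2]
ft_force: [0.6, 0.5, -1.9]
finger_gap: 59.3
grip_force: 44.2
```

Request:
{"method": "apply_moves", "body": {"deltas": [[0, 0, -0.25, 0, 0, 0, 0], [0, 0, -0.25, 0, 0, -0.98, 0], [0, 0, 0, 0, 0, -0.98, 0], [0, 0, 0, 0, 0, -0.98, 0], [0, 0, 0, 0, 0, -0.98, 0], [0, 0, 0, 0, 0, -0.98, 0], [0, 0, 0, 0, 0, -0.98, 0], [0, 0, 0, 0, 0, -0.98, 0]]}}

```text
time: 79.88
tool_pos: [533.2, 8.6, 80.8]
tcp_rot: [180.0, -0.0, 36.8]
ft_force: [0.4, -0.4, -2.4]
finger_gap: 59.7
grip_force: 44.2
```

Request:
{"method": "apply_moves", "body": {"deltas": [[0, 0, 0, 0, 0, -0.98, 0], [0, 0, 0, 0, 0, -0.98, 0], [0, 0, 0, 0, 0, -0.98, 0], [0, 0, 0, 0, 0, -0.98, 0], [0, 0, 0, 0, 0, -0.98, 0], [0, 0, 0, 0, 0, -0.98, 0], [0, 0, 0, 0, 0, -0.98, 0]]}}

```text
time: 80.75
tool_pos: [533.2, 8.5, 80.8]
tcp_rot: [180.0, -0.0, 68.2]
ft_force: [0.2, -0.1, -2.3]
finger_gap: 59.4
grip_force: 44.2
```

Request:
{"method": "apply_moves", "body": {"deltas": [[0, 0, 0, 0, 0, -0.98, 0], [0, 0, 0, 0, 0, -0.98, 0], [0, 0, 0, 0, 0, -0.98, 0], [0, 0, 0, 0, 0, -0.98, 0], [0, 0, 0, 0, 0, -0.98, 0], [0, 0, 0, 0, 0, -0.98, 0], [0, 0, 0, 0, 0, 0, 0]]}}

```text
time: 81.62
tool_pos: [533.2, 8.5, 80.7]
tcp_rot: [180.0, 0.0, 95.0]
ft_force: [0.2, -0.5, -3.2]
finger_gap: 59.6
grip_force: 44.2
```

```bash
python3 - <<'E'
from h import *
s=sense();print(s['finger_gap'])
go(*fw(-33,0),66,95.2)
E
```

```text
59.58617920918116
turn units az total -0.05 then shift units [-0.05  3.72  0.49] pose [533.2   8.5  80.7] [180.   0.  95.] 81.625
```

Request:
{"method": "apply_moves", "body": {"deltas": [[-0.05, 0.9, 0, 0, 0, -0.05, 0], [0, 0.9, 0, 0, 0, 0, 0], [0, 0.9, 0, 0, 0, 0, 0], [0, 0.7, 0.25, 0, 0, 0, 0], [0, 0.32, 0.26, 0, 0, 0, 0], [0, 0.07, 0, 0, 0, 0, 0], [0, 0, 0, 0, 0, 0, 0]]}}

```text
time: 82.5
tool_pos: [646.1, 17.3, 65.3]
tcp_rot: [-180.0, 0.0, 95.2]
ft_force: [-3.3, 0.8, 3.7]
finger_gap: 59.4
grip_force: 45.6
```

Request:
{"method": "apply_moves", "body": {"deltas": [[0, 0.08, 0, 0, 0, 0, 0], [0, 0, 0, 0, 0, 0, 0]]}}

```text
time: 82.75
tool_pos: [648.1, 17.4, 65.3]
tcp_rot: [-179.9, 0.0, 95.2]
ft_force: [-5.7, -0.3, 5.3]
finger_gap: 59.5
grip_force: 45.8
```

Request:
{"method": "apply_moves", "body": {"deltas": [[0, 0.05, 0, 0, 0, 0, 0], [0, 0, 0, 0, 0, 0, 0], [0, 0, 0, 0, 0, 0, 1], [0, 0, 0, 0, 0, 0, 1], [0, 0, 0, 0, 0, 0, 1], [0, 0, -1, 0, 0, 0, 1], [0, 0, -1, 0, 0, 0, 1], [0, 0, -0.6, 0, 0, 0, 1]]}}

```text
time: 83.75
tool_pos: [651.3, 17.7, 145.0]
tcp_rot: [179.9, 0.0, 95.2]
ft_force: [0.4, -0.6, -0.1]
finger_gap: 85.3
grip_force: 0.0
```

Request:
{"method": "apply_moves", "body": {"deltas": [[-0.9, 0, 0, 0, 0, 0, 1], [-0.9, 0, 0, 0, 0, 0, 1], [-0.9, 0, 0, 0, 0, 0, 1], [-0.9, 0, 0, 0, 0, 0, 1], [-0.85, 0, 0, 0, 0, 0, 1], [0, 0, 0, 0, 0, 0, 1]]}}

```text
time: 84.5
tool_pos: [662.5, -117.4, 142.7]
tcp_rot: [-180.0, 0.0, 95.1]
ft_force: [0.6, -0.1, 0.2]
finger_gap: 85.3
grip_force: 0.0
```

```bash
python3 - <<'E'
from h import *
tops('top',91); tops('wrist',82); go(663.8,-115.5,61.5,95.2)
E
```

```text
top [240. 135.] z 91 ctr [646.4  75.6] [238.4  57.9] yaw 95.3
wrist [251.  49.] z 82 ctr [649.7 -17.6] [65.4 51.2] yaw 5.1
wrist [264. 196.] z 82 ctr [ 663.3 -114.7] [78.  50.9] yaw 95.3
turn units az total 0.0 then shift units [-0.01  0.04  2.71] pose [ 662.4 -115.3  142.7] [-180.    -0.    95.2] 84.6
```

Middle and big stand at the fence (238 mm across both, yaw 95.3). Now the small one.

Request:
{"method": "apply_moves", "body": {"deltas": [[0, 0.04, 0.9, 0, 0, 0, 1], [0, 0, 0.9, 0, 0, 0, 1], [0, 0, 0.87, 0, 0, 0, 1], [0, 0, 0, 0, 0, 0, 0], [0, 0, 0, 0, 0, 0, 0], [0, 0, 0, 0, 0, 0, 0], [0, 0, 0, 0, 0, 0, 0], [0, 0, 0, 0, 0, 0, 0]]}}

```text
time: 85.6
tool_pos: [664.1, -115.0, 64.2]
tcp_rot: [180.0, 0.0, 95.3]
ft_force: [-3.9, 1.5, 5.6]
finger_gap: 51.4
grip_force: 44.6
```

Request:
{"method": "apply_moves", "body": {"deltas": [[0, 0, -0.3, 0, 0, 0, 0], [0, -0.4, -0.2, 0, 0, 0, 0], [0, -0.9, 0, 0, 0, 0, 0], [0, -0.9, 0, 0, 0, 0, 0], [0, -0.9, 0, 0, 0, 0, 0], [0, -0.9, 0, 0, 0, 0, 0], [0, 0, 0, 0, 0, -0.98, 0], [0, 0, 0, 0, 0, -0.98, 0]]}}

```text
time: 86.6
tool_pos: [543.8, -126.5, 78.7]
tcp_rot: [179.9, 0.1, 104.4]
ft_force: [0.2, -0.4, -1.7]
finger_gap: 51.2
grip_force: 44.0
```

Request:
{"method": "apply_moves", "body": {"deltas": [[0, 0, 0, 0, 0, -0.98, 0], [0, 0, 0, 0, 0, -0.98, 0], [0, 0, 0, 0, 0, -0.98, 0], [0, 0, 0, 0, 0, -0.98, 0], [0, 0, 0, 0, 0, -0.98, 0], [0, 0, 0, 0, 0, -0.98, 0], [0, 0, 0, 0, 0, -0.98, 0], [0, 0, 0, 0, 0, -0.98, 0]]}}

```text
time: 87.6
tool_pos: [544.1, -126.4, 78.5]
tcp_rot: [180.0, 0.1, 140.3]
ft_force: [0.2, -0.3, -1.8]
finger_gap: 51.5
grip_force: 44.1
```

Request:
{"method": "apply_moves", "body": {"deltas": [[0, 0, 0, 0, 0, -0.98, 0], [0, 0, 0, 0, 0, -0.98, 0], [0, 0, 0, 0, 0, -0.98, 0], [0, 0, 0, 0, 0, -0.98, 0], [0, 0, 0, 0, 0, -0.98, 0], [0, 0, 0, 0, 0, -0.98, 0], [0, 0, 0, 0, 0, -0.98, 0], [0, 0, 0, 0, 0, -0.98, 0]]}}

```text
time: 88.6
tool_pos: [544.1, -126.4, 78.5]
tcp_rot: [-180.0, 0.1, 176.2]
ft_force: [0.6, 0.4, -2.0]
finger_gap: 51.1
grip_force: 44.1
```

Request:
{"method": "apply_moves", "body": {"deltas": [[0, 0, 0, 0, 0, -0.98, 0], [0, 0, 0.3, 0, 0, -0.98, 0], [0, 0, 0.19, 0, 0, 0, 0], [0, 0, 0, 0, 0, 0, 0]]}}

```text
time: 89.1
tool_pos: [544.3, -126.4, 64.1]
tcp_rot: [-180.0, 0.1, -175.0]
ft_force: [-2.7, 0.6, 4.3]
finger_gap: 51.4
grip_force: 45.1
```

Request:
{"method": "apply_moves", "body": {"deltas": [[0, 0, 0, 0, 0, 0, 1], [0, 0, 0, 0, 0, 0, 1], [0, 0, 0, 0, 0, 0, 1], [0, 0, -1, 0, 0, 0, 1], [0, 0, -1, 0, 0, 0, 1], [0, 0, -0.3, 0, 0, 0.98, 1], [0, 0, 0, 0, 0, 0.98, 1]]}}

```text
time: 89.98
tool_pos: [545.2, -126.4, 133.7]
tcp_rot: [-180.0, 0.1, 175.9]
ft_force: [-0.9, -0.5, 0.3]
finger_gap: 85.4
grip_force: 0.0
```

Request:
{"method": "apply_moves", "body": {"deltas": [[0, 0, 0, 0, 0, 0.98, 1], [0, 0, 0, 0, 0, 0.98, 1], [0, 0, 0, 0, 0, 0.98, 1], [0, 0, 0, 0, 0, 0.98, 1], [0, 0, 0, 0, 0, 0.98, 1], [0, 0, 0, 0, 0, 0.98, 1], [0, 0, 0, 0, 0, 0.98, 1], [0, 0, 0, 0, 0, 0.98, 1]]}}

```text
time: 90.98
tool_pos: [544.3, -126.1, 132.1]
tcp_rot: [-180.0, -0.0, 140.0]
ft_force: [-0.6, 1.1, -0.5]
finger_gap: 85.5
grip_force: 0.0
```

Request:
{"method": "apply_moves", "body": {"deltas": [[0, 0, 0, 0, 0, 0.98, 1], [0, 0, 0, 0, 0, 0.98, 1], [0, 0, 0, 0, 0, 0.98, 1], [0, 0, 0, 0, 0, 0.98, 1], [0, 0, 0, 0, 0, 0.98, 1], [0, 0, 0, 0, 0, 0.98, 1], [0, 0, 0, 0, 0, 0.98, 1], [0, 0, 0, 0, 0, 0.98, 1]]}}

```text
time: 91.98
tool_pos: [544.2, -126.1, 132.1]
tcp_rot: [-180.0, -0.0, 104.1]
ft_force: [0.3, -0.3, -0.3]
finger_gap: 85.7
grip_force: 0.0
```

Request:
{"method": "apply_moves", "body": {"deltas": [[0, 0, 0, 0, 0, 0.98, 1], [0, 0, 0, 0, 0, 0.98, 1], [0, 0, 0, 0, 0, 0.98, 1], [0, 0, 0, 0, 0, 0.98, 1], [0, 0, 0, 0, 0, 0.98, 1], [0, 0, 0, 0, 0, 0.98, 1], [0, 0, 0, 0, 0, 0.98, 1], [0, 0, 0, 0, 0, 0.98, 1]]}}

```text
time: 92.98
tool_pos: [544.2, -126.1, 132.0]
tcp_rot: [-180.0, 0.0, 68.1]
ft_force: [-0.4, -0.1, -0.0]
finger_gap: 85.7
grip_force: 0.0
```

Request:
{"method": "apply_moves", "body": {"deltas": [[0, 0, 0, 0, 0, 0.98, 1], [0, 0, 0, 0, 0, 0.98, 1], [0, 0, 0, 0, 0, 0.98, 1], [0, 0, 0, 0, 0, 0.98, 1], [0, 0, 0, 0, 0, 0.98, 1], [0, 0, 0, 0, 0, 0.98, 1], [0, 0, 0, 0, 0, 0.98, 1], [0, 0, 0, 0, 0, 0.98, 1]]}}

```text
time: 93.98
tool_pos: [544.2, -126.1, 132.1]
tcp_rot: [-180.0, 0.0, 32.2]
ft_force: [0.5, -0.2, -0.5]
finger_gap: 85.6
grip_force: 0.0
```

Request:
{"method": "apply_moves", "body": {"deltas": [[0, 0, 0, 0, 0, 0.98, 1], [0, 0, 0, 0, 0, 0.98, 1], [0, 0, 0, 0, 0, 0.98, 1], [0, 0, 0, 0, 0, 0.98, 1], [0, 0, 0, 0, 0, 0.98, 1], [0, 0, 0, 0, 0, 0.98, 1], [0, 0, 0, 0, 0, 0, 1]]}}

```text
time: 94.85
tool_pos: [544.2, -126.1, 132.1]
tcp_rot: [-180.0, 0.0, 5.4]
ft_force: [0.7, 0.0, 0.4]
finger_gap: 85.4
grip_force: 0.0
```

```bash
python3 - <<'E'
from h import *
tops('top',91); tops('wrist',82); go(544.3,-126.4,61.5,5.2)
E
```

```text
top [235. 136.] z 91 ctr [645.1  89.3] [210.8  57.9] yaw 95.3
wrist [51. 53.] z 82 ctr [631.1  -8.3] [56.7 21.3] yaw 95.5
wrist [250. 197.] z 82 ctr [ 544.6 -127.1] [78.5 51. ] yaw 4.7
turn units az total 0.07 then shift units [0.   0.01 2.35] pose [ 544.3 -126.1  132.1] [-180.     0.     5.5] 94.95
```

Request:
{"method": "apply_moves", "body": {"deltas": [[0, 0, 0.8, 0, 0, 0.06, 1], [0, 0, 1, 0, 0, 0, 1], [0, 0, 0.54, 0, 0, 0, 1], [0, 0, 0, 0, 0, 0, 0], [0, 0, 0, 0, 0, 0, 0], [0, 0, 0, 0, 0, 0, 0], [0, 0, 0, 0, 0, 0, 0], [0, 0, 0, 0, 0, 0, 0]]}}

```text
time: 95.95
tool_pos: [545.2, -126.4, 63.2]
tcp_rot: [180.0, -0.1, 5.1]
ft_force: [-0.1, 0.7, 5.5]
finger_gap: 51.6
grip_force: 42.9
```

Request:
{"method": "apply_moves", "body": {"deltas": [[0, 0, -0.25, 0, 0, 0, 0], [0, 0, -0.25, 0, 0, -0.98, 0], [0, 0, 0, 0, 0, -0.98, 0], [0, 0, 0, 0, 0, -0.98, 0], [0, 0, 0, 0, 0, -0.98, 0], [0, 0, 0, 0, 0, -0.98, 0], [0, 0, 0, 0, 0, -0.98, 0], [0, 0, 0, 0, 0, -0.98, 0]]}}

```text
time: 96.95
tool_pos: [543.8, -126.0, 76.9]
tcp_rot: [-180.0, 0.0, 36.7]
ft_force: [0.3, -0.5, -0.7]
finger_gap: 51.2
grip_force: 42.2
```

Request:
{"method": "apply_moves", "body": {"deltas": [[0, 0, 0, 0, 0, -0.98, 0], [0, 0, 0, 0, 0, -0.98, 0], [0, 0, 0, 0, 0, -0.98, 0], [0, 0, 0, 0, 0, -0.98, 0], [0, 0, 0, 0, 0, -0.98, 0], [0, 0, 0, 0, 0, -0.98, 0], [0, 0, 0, 0, 0, -0.98, 0]]}}

```text
time: 97.82
tool_pos: [543.8, -126.0, 76.9]
tcp_rot: [-179.9, 0.0, 68.2]
ft_force: [1.4, -0.2, -1.4]
finger_gap: 51.3
grip_force: 42.2
```

Request:
{"method": "apply_moves", "body": {"deltas": [[0, 0, 0, 0, 0, -0.98, 0], [0, 0, 0, 0, 0, -0.98, 0], [0, 0, 0, 0, 0, -0.98, 0], [0, 0, 0, 0, 0, -0.98, 0], [0, 0, 0, 0, 0, -0.98, 0], [0, 0, 0, 0, 0, -0.98, 0], [0, 0, 0, 0, 0, 0, 0]]}}

```text
time: 98.7
tool_pos: [543.9, -126.0, 76.9]
tcp_rot: [-180.0, -0.0, 94.9]
ft_force: [0.4, 0.5, -1.6]
finger_gap: 51.7
grip_force: 42.2
```

```bash
python3 - <<'E'
from h import *
s=sense();print(s['finger_gap'])
go(*fw(-29,-135),62.5,95.2)
E
```

```text
51.74768897928952
turn units az total -0.06 then shift units [-0.06  3.91  0.48] pose [ 543.9 -126.    76.9] [-180.    -0.    94.9] 98.7
```

Request:
{"method": "apply_moves", "body": {"deltas": [[-0.06, 0.9, 0, 0, 0, -0.06, 0], [0, 0.9, 0, 0, 0, 0, 0], [0, 0.9, 0, 0, 0, 0, 0], [0, 0.7, 0.2, 0, 0, 0, 0], [0, 0.5, 0.25, 0, 0, 0, 0], [0, 0.1, 0, 0, 0, 0, 0], [0, 0, 0, 0, 0, 0, 0]]}}

```text
time: 99.58
tool_pos: [663.8, -117.0, 63.2]
tcp_rot: [-180.0, -0.0, 95.2]
ft_force: [0.1, -0.2, -1.3]
finger_gap: 51.4
grip_force: 42.9
```

Request:
{"method": "apply_moves", "body": {"deltas": [[0, 0.04, 0, 0, 0, 0, 0], [0, 0, 0, 0, 0, 0, 0]]}}

```text
time: 99.82
tool_pos: [664.5, -116.9, 63.3]
tcp_rot: [-179.9, -0.0, 95.2]
ft_force: [-2.5, -0.3, -0.9]
finger_gap: 51.2
grip_force: 42.9
```

Request:
{"method": "apply_moves", "body": {"deltas": [[0, 0.03, 0, 0, 0, 0, 0], [0, 0, 0, 0, 0, 0, 1], [0, 0, 0, 0, 0, 0, 1], [0, 0, 0, 0, 0, 0, 1], [0, 0, -1, 0, 0, 0, 1], [0, 0, -1, 0, 0, 0, 1], [0, 0, -1, 0, 0, 0, 1], [0, 0, -1, 0, 0, 0, 1]]}}

```text
time: 100.82
tool_pos: [666.2, -116.8, 184.7]
tcp_rot: [180.0, 0.0, 95.2]
ft_force: [-0.1, -0.2, -0.4]
finger_gap: 85.4
grip_force: 0.0
```

```bash
python3 - <<'E'
from h import *
tops('top',91)
arc(441.3,357.4,220,168.4,22)
E
```

```text
top [239. 135.] z 91 ctr [646.4  75.4] [238.   57.9] yaw 95.3
N=22 row [ 0.826  0.215 -0.045  0.     0.    -0.725] from [ 668.2 -117.4  190.2] 95.3 t 100.88 j [-14.  21.  76.   0.  83. -20.]
```

Request:
{"method": "apply_moves", "body": {"deltas": [[0.83, 0.2, -0.1, 0, 0, -0.73, 1], [0.83, 0.2, -0.1, 0, 0, -0.73, 1], [0.83, 0.2, -0.1, 0, 0, -0.73, 1], [0.83, 0.2, -0.1, 0, 0, -0.73, 1], [0.83, 0.2, -0.1, 0, 0, -0.73, 1], [0.83, 0.2, -0.1, 0, 0, -0.73, 1], [0.83, 0.2, -0.1, 0, 0, -0.73, 1], [0.83, 0.2, -0.1, 0, 0, -0.73, 1]]}}

```text
time: 101.88
tool_pos: [653.9, 86.8, 207.5]
tcp_rot: [180.0, 0.0, 122.1]
ft_force: [0.1, -0.1, -0.4]
finger_gap: 85.7
grip_force: 0.0
```

Request:
{"method": "apply_moves", "body": {"deltas": [[0.83, 0.22, 0, 0, 0, -0.73, 1], [0.83, 0.22, 0, 0, 0, -0.73, 1], [0.83, 0.22, 0, 0, 0, -0.73, 1], [0.83, 0.22, 0, 0, 0, -0.73, 1], [0.83, 0.22, 0, 0, 0, -0.73, 1], [0.83, 0.22, 0, 0, 0, -0.73, 1], [0.83, 0.22, 0, 0, 0, -0.73, 1]]}}

```text
time: 102.75
tool_pos: [571.7, 245.9, 207.4]
tcp_rot: [180.0, 0.0, 145.6]
ft_force: [0.0, 0.7, 0.6]
finger_gap: 85.2
grip_force: 0.0
```

Request:
{"method": "apply_moves", "body": {"deltas": [[0.83, 0.22, 0, 0, 0, -0.73, 1], [0.83, 0.22, 0, 0, 0, -0.73, 1], [0.83, 0.22, 0, 0, 0, -0.73, 1], [0.83, 0.22, 0, 0, 0, -0.73, 1], [0.83, 0.22, 0, 0, 0, -0.73, 1], [0.83, 0.22, 0, 0, 0, -0.73, 1], [0.83, 0.22, 0, 0, 0, -0.71, 1], [0, 0, 0, 0, 0, 0, 1]]}}

```text
time: 103.75
tool_pos: [432.5, 359.7, 207.6]
tcp_rot: [180.0, 0.0, 168.9]
ft_force: [-0.3, -0.9, 0.4]
finger_gap: 85.5
grip_force: 0.0
```

```bash
python3 - <<'E'
from h import *
tops('top',91,'pics/top12.png')
cv2.imwrite('pics/scene12.png',snapshot('scene')[...,::-1])
go(441.3,357.4,60,168.4)
a=cv2.imread('pics/scene12.png')[150:290,210:370]; cv2.imwrite('pics/sc12c.png',cv2.resize(a,None,fx=4,fy=4,interpolation=2))
E
```

```text
top [296. 129.] z 91 ctr [ 664.3 -117.2] [77.1 49.2] yaw 95.7
top [241. 135.] z 91 ctr [646.5  75.4] [237.9  58.1] yaw 95.3
turn units az total 0.08 then shift units [-0.25  0.01  4.92] pose [433.9 358.7 207.6] [180.    0.  168.7] 103.85
```

View pics/sc12c.png

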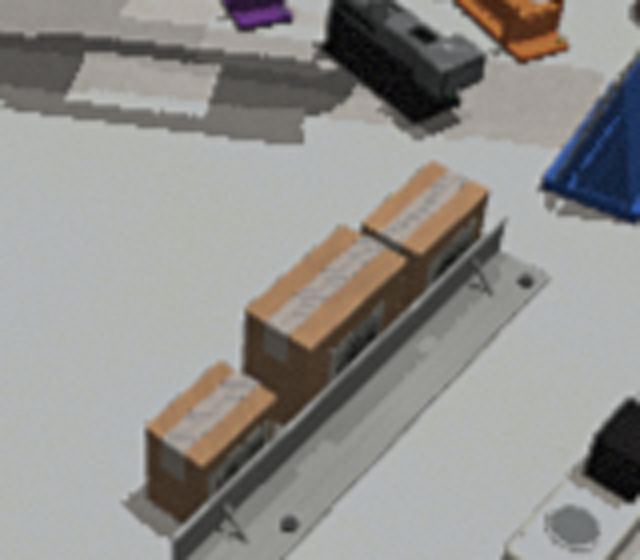

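All cartons now have their large labels against the fence, and the scanner is in its cradle. I'll pick up the scanner.

Request:
{"method": "apply_moves", "body": {"deltas": [[-0.25, 0.01, 0.9, 0, 0, 0.08, 1], [0, 0, 1, 0, 0, 0, 1], [0, 0, 1, 0, 0, 0, 1], [0, 0, 1, 0, 0, 0, 1], [0, 0, 1, 0, 0, 0, 1], [0, 0, 0.03, 0, 0, 0, 1], [0, 0, 0, 0, 0, 0, 0], [0, 0, 0, 0, 0, 0, 0]], "grip_force": 60}}

```text
time: 104.85
tool_pos: [442.4, 358.2, 61.5]
tcp_rot: [179.9, 0.1, 168.4]
ft_force: [-0.4, -0.4, 0.0]
finger_gap: 51.3
grip_force: 0.0
```

Request:
{"method": "apply_moves", "body": {"deltas": [[0, 0, 0, 0, 0, 0, 0], [0, 0, 0, 0, 0, 0, 0], [0, 0, 0, 0, 0, 0, 0], [0, 0, 0, 0, 0, 0, 0], [0, 0, -0.4, 0, 0, 0, 0], [0, 0, -0.8, 0, 0, 0, 0], [0, 0, -0.8, 0, 0, 0, 0], [0, 0, 0, 0, 0, 0, 0]]}}

```text
time: 105.85
tool_pos: [442.5, 358.6, 122.5]
tcp_rot: [179.8, 0.2, 168.4]
ft_force: [-0.0, 0.3, -2.5]
finger_gap: 35.1
grip_force: 60.3
```

```bash
python3 - <<'E'
from h import *
tops('top',91); print(sense()['finger_gap'])
arc(*fw(-240,22),62,185.2,14)
E
```

```text
top [296. 129.] z 91 ctr [ 664.3 -117.2] [77.1 49.2] yaw 95.7
top [241. 135.] z 91 ctr [646.5  75.4] [237.9  58.1] yaw 95.3
35.00423856036481
N=14 row [-0.041 -0.806  0.14   0.     0.    -0.262] from [441.6 358.  120.7] 168.4 t 105.9 j [ 34.   8.  98.   0.  74. -45.]
```

Request:
{"method": "apply_moves", "body": {"deltas": [[-0.04, -0.81, 0, 0, 0, -0.26, 0], [-0.04, -0.81, 0, 0, 0, -0.26, 0], [-0.04, -0.81, 0, 0, 0, -0.26, 0], [-0.04, -0.81, 0, 0, 0, -0.26, 0], [-0.04, -0.81, 0, 0, 0, -0.26, 0], [-0.04, -0.81, 0, 0, 0, -0.26, 0], [-0.04, -0.81, 0, 0, 0, -0.26, 0]]}}

```text
time: 106.78
tool_pos: [424.5, 187.0, 118.1]
tcp_rot: [-179.9, -0.1, 176.8]
ft_force: [-0.4, 0.8, -0.8]
finger_gap: 35.5
grip_force: 60.3
```

Request:
{"method": "apply_moves", "body": {"deltas": [[-0.04, -0.81, 0.28, 0, 0, -0.26, 0], [-0.04, -0.81, 0.28, 0, 0, -0.26, 0], [-0.04, -0.81, 0.28, 0, 0, -0.26, 0], [-0.04, -0.81, 0.28, 0, 0, -0.26, 0], [-0.04, -0.81, 0.28, 0, 0, -0.26, 0], [-0.04, -0.81, 0.28, 0, 0, -0.26, 0], [-0.04, -0.81, 0.28, 0, 0, -0.26, 0], [0, 0, 0, 0, 0, 0, 0]]}}

```text
time: 107.78
tool_pos: [433.4, 17.2, 58.9]
tcp_rot: [180.0, -0.2, -175.0]
ft_force: [0.2, -0.9, -1.9]
finger_gap: 35.0
grip_force: 60.4
```

```bash
python3 - <<'E'
from h import *
tops('top',91); go(*fw(-240,22),62,185.2)
E
```

```text
top [296. 129.] z 91 ctr [ 664.1 -117.3] [77.1 48.7] yaw 95.7
top [241. 135.] z 91 ctr [646.6  75.6] [238.3  58.2] yaw 95.3
turn units az total -0.05 then shift units [-0.1   0.06 -0.08] pose [433.7  18.   59.5] [ 1.80e+02 -1.00e-01 -1.75e+02] 107.825
```

Request:
{"method": "apply_moves", "body": {"deltas": [[-0.1, 0.06, -0.08, 0, 0, -0.05, 0], [0, 0, 0, 0, 0, 0, 0], [0, 0, 0, 0, 0, 0, 0], [0, 0, 0, 0, 0, 0, 0], [0, 0, 0, 0, 0, 0, 0], [0, 0, 0, 0, 0, 0, 0], [0, 0, 0, 0, 0, 0, 0], [0, 0, 0, 0, 0, 0, 0]]}}

```text
time: 108.82
tool_pos: [437.8, 20.2, 63.2]
tcp_rot: [-180.0, -0.0, -174.7]
ft_force: [0.1, -0.2, -2.0]
finger_gap: 35.1
grip_force: 60.4
```

Request:
{"method": "apply_moves", "body": {"deltas": [[0, 0, 0, 0, 0, 0, 0], [0, 0, 0, 0, 0, 0, 0], [0, 0, 0, 0, 0, 0, 0], [0, 0, 0, 0, 0, 0, 0], [0, 0, 0, 0, 0, 0, 0], [0, 0, 0, 0, 0, 0, 0], [0, 0, 0, 0, 0, 0, 0]]}}

```text
time: 109.7
tool_pos: [437.8, 20.2, 63.2]
tcp_rot: [-180.0, 0.0, -174.7]
ft_force: [-0.1, -0.4, -1.7]
finger_gap: 34.6
grip_force: 60.4
```

```bash
python3 - <<'E'
from h import *
tops('top',91); go(*fw(-240,22),62,185.2);go(*fw(-236,148),56.4,185.2)
cv2.imwrite('pics/w13.png',snapshot('wrist')[...,::-1]);cv2.imwrite('pics/top13.png',snapshot('top')[...,::-1])
E
```

```text
top [296. 129.] z 91 ctr [ 664.1 -117.3] [77.1 48.7] yaw 95.7
top [241. 135.] z 91 ctr [646.4  75.4] [237.9  57.8] yaw 95.3
turn units az total 0.03 then shift units [0.04 0.   0.04] pose [437.8  20.2  63.2] [-180.    -0.  -174.7] 109.75
turn units az total 0.03 then shift units [-0.09  4.2   0.23] pose [437.8  20.2  63.2] [-180.    -0.  -174.7] 109.75
```

```bash
python3 - <<'E'
from h import *
C=cam('wrist',dict(tool_pos=[457.16,73.44,230.6],tcp_rot=[180,0,-140.2]))
a=np.radians(120.4); ex=np.array([np.cos(a),np.sin(a)]);ey=np.array([-ex[1],ex[0]])
for sg in(-1,1): print(sg,proj(C,np.r_[np.array([460,-106.5])+30*ex+sg*21.6*ey,62]))
E
```

```text
-1 [[131.86829813  83.16104165]]
1 [[133.7941358   30.85759849]]
```

Request:
{"method": "apply_moves", "body": {"deltas": [[-0.09, 0.84, 0.23, 0, 0, 0.03, 0], [0, 0.84, 0, 0, 0, 0, 0], [0, 0.84, 0, 0, 0, 0, 0], [0, 0.84, 0, 0, 0, 0, 0], [0, 0.84, 0, 0, 0, 0, 0], [0, 0, 0, 0, 0, 0, 0], [0, 0, 0, 0, 0, 0, 0], [0, 0, 0, 0, 0, 0, 0]]}}

```text
time: 110.85
tool_pos: [429.1, 145.3, 56.3]
tcp_rot: [-180.0, -0.0, -174.9]
ft_force: [-0.1, -0.7, -2.0]
finger_gap: 34.8
grip_force: 60.6
```

Request:
{"method": "apply_moves", "body": {"deltas": [[0, 0, 0, 0, 0, 0, 0], [0, 0, 0, 0, 0, 0, 0], [0, 0, 0, 0, 0, 0, 0], [0, 0, 0, 0, 0, 0, 0], [0, 0, 0, 0, 0, 0, 0], [0, 0, 0, 0, 0, 0, 0], [0, 0, 0, 0, 0, 0, 0], [0, 0, 0, 0, 0, 0, 0]]}}

```text
time: 111.85
tool_pos: [429.0, 146.0, 56.3]
tcp_rot: [-180.0, -0.0, -174.8]
ft_force: [-0.3, -0.7, -2.1]
finger_gap: 35.3
grip_force: 60.6
```

Serial offset confirmed: the label is at (128,85), which fits -y. On to the small carton.

```bash
python3 - <<'E'
from h import *
tops('top',91); go(*fw(-236,148),56.4,185.2);go(*fw(-232,-121),50.8,185.2)
E
```

```text
top [296. 129.] z 91 ctr [ 664.1 -117.3] [77.1 48.7] yaw 95.7
top [241. 135.] z 91 ctr [646.3  75.4] [238.1  58. ] yaw 95.5
turn units az total -0.0 then shift units [-0. -0. -0.] pose [429.  146.   56.3] [ 180.     0.  -174.8] 111.9
turn units az total -0.0 then shift units [-0.13 -8.97  0.18] pose [429.  146.   56.3] [ 180.     0.  -174.8] 111.9
```

Request:
{"method": "apply_moves", "body": {"deltas": [[-0.13, -0.9, 0.18, 0, 0, 0, 0], [0, -0.9, 0, 0, 0, 0, 0], [0, -0.9, 0, 0, 0, 0, 0], [0, -0.9, 0, 0, 0, 0, 0], [0, -0.9, 0, 0, 0, 0, 0], [0, -0.9, 0, 0, 0, 0, 0], [0, -0.9, 0, 0, 0, 0, 0], [0, -0.9, 0, 0, 0, 0, 0]]}}

```text
time: 112.9
tool_pos: [452.5, -69.7, 51.0]
tcp_rot: [-180.0, 0.0, -174.8]
ft_force: [0.3, -0.1, -0.6]
finger_gap: 34.7
grip_force: 60.6
```

Request:
{"method": "apply_moves", "body": {"deltas": [[0, -0.9, 0, 0, 0, 0, 0], [0, -0.87, 0, 0, 0, 0, 0], [0, 0, 0, 0, 0, 0, 0], [0, 0, 0, 0, 0, 0, 0], [0, 0, 0, 0, 0, 0, 0], [0, 0, 0, 0, 0, 0, 0], [0, 0, 0, 0, 0, 0, 0], [0, 0, 0, 0, 0, 0, 0]]}}

```text
time: 113.9
tool_pos: [457.2, -121.5, 50.9]
tcp_rot: [-180.0, 0.0, -174.8]
ft_force: [-0.5, -0.0, -1.5]
finger_gap: 35.0
grip_force: 60.6
```

Request:
{"method": "apply_moves", "body": {"deltas": [[0, 0, 0, 0, 0, 0, 0], [0, 0, 0, 0, 0, 0, 0], [0, 0, 0, 0, 0, 0, 0], [0, 0, 0, 0, 0, 0, 0], [0, 0, 0, 0, 0, 0, 0], [0, 0, 0, 0, 0, 0, 0], [0, 0, 0, 0, 0, 0, 0], [0, 0, 0, 0, 0, 0, 0]]}}

```text
time: 114.9
tool_pos: [457.2, -121.7, 50.9]
tcp_rot: [-180.0, 0.0, -174.8]
ft_force: [0.5, 0.8, -1.9]
finger_gap: 34.8
grip_force: 60.6
```

```bash
python3 - <<'E'
from h import *
tops('top',91); go(*fw(-232,-121),50.8,185.2); arc(441.3,357.4,112,168.4,18)
E
```

```text
top [296. 129.] z 91 ctr [ 664.3 -117.2] [77.1 49.2] yaw 95.7
top [241. 135.] z 91 ctr [646.6  75.4] [237.9  58.2] yaw 95.3
turn units az total -0.0 then shift units [-0.01  0.    0.  ] pose [ 457.2 -121.7   50.9] [-180.     0.  -174.8] 114.95
N=18 row [ 0.072  0.888 -0.113  0.     0.     0.203] from [ 457.2 -121.7   50.9] -174.8 t 114.95 j [ -21.   -1.  116.    0.   66. -116.]
```

Request:
{"method": "apply_moves", "body": {"deltas": [[0.07, 0.89, -0.25, 0, 0, 0.2, 0], [0.07, 0.89, -0.25, 0, 0, 0.2, 0], [0.07, 0.89, -0.25, 0, 0, 0.2, 0], [0.07, 0.89, -0.25, 0, 0, 0.2, 0], [0.07, 0.89, -0.25, 0, 0, 0.2, 0], [0.07, 0.89, -0.25, 0, 0, 0.2, 0]]}}

```text
time: 115.7
tool_pos: [436.4, 38.5, 96.2]
tcp_rot: [180.0, 0.0, 179.6]
ft_force: [0.4, 0.3, -1.7]
finger_gap: 34.4
grip_force: 60.6
```

Request:
{"method": "apply_moves", "body": {"deltas": [[0.07, 0.89, -0.25, 0, 0, 0.2, 0], [0.07, 0.89, -0.25, 0, 0, 0.2, 0], [0.07, 0.89, 0, 0, 0, 0.2, 0], [0.07, 0.89, 0, 0, 0, 0.2, 0], [0.07, 0.89, 0, 0, 0, 0.2, 0], [0.07, 0.89, 0, 0, 0, 0.2, 0]]}}

```text
time: 116.45
tool_pos: [431.2, 199.1, 110.9]
tcp_rot: [180.0, 0.0, 174.2]
ft_force: [0.2, -0.5, -1.3]
finger_gap: 34.8
grip_force: 60.7
```

Request:
{"method": "apply_moves", "body": {"deltas": [[0.07, 0.89, 0, 0, 0, 0.2, 0], [0.07, 0.89, 0, 0, 0, 0.2, 0], [0.07, 0.89, 0, 0, 0, 0.2, 0], [0.07, 0.89, 0, 0, 0, 0.2, 0], [0.07, 0.89, 0, 0, 0, 0.2, 0], [0.07, 0.89, 0, 0, 0, 0.24, 0], [0, 0, 0, 0, 0, 0, 0], [0, 0, 0, 0, 0, 0, 0]]}}

```text
time: 117.45
tool_pos: [441.1, 358.0, 110.5]
tcp_rot: [-179.9, -0.0, 168.5]
ft_force: [-1.0, -0.8, -2.0]
finger_gap: 34.6
grip_force: 60.8
```

```bash
python3 - <<'E'
from h import *
go(441.5,357.5,61.5,168.4); tops('top',91)
E
```

```text
turn units az total 0.03 then shift units [-0.01 -0.01  1.63] pose [441.1 358.  110.5] [-179.9   -0.   168.5] 117.45
top [296. 129.] z 91 ctr [ 664.3 -117.2] [77.1 49.2] yaw 95.7
top [241. 135.] z 91 ctr [646.5  75.4] [238.   58.1] yaw 95.3
```

Request:
{"method": "apply_moves", "body": {"deltas": [[0, -0.01, 0.7, 0, 0, 0.03, 0], [0, 0, 0.6, 0, 0, 0, 0], [0, 0, 0.33, 0, 0, 0, 0], [0, 0, 0, 0, 0, 0, 0], [0, 0, 0.03, 0, 0, 0, 0], [0, 0, 0, 0, 0, 0, 0]]}}

```text
time: 118.25
tool_pos: [441.5, 358.1, 61.3]
tcp_rot: [180.0, 0.0, 168.4]
ft_force: [-0.3, -1.0, 1.9]
finger_gap: 34.9
grip_force: 61.4
```

Request:
{"method": "apply_moves", "body": {"deltas": [[0, 0, 0, 0, 0, 0, 1], [0, 0, 0, 0, 0, 0, 1], [0, 0, 0, 0, 0, 0, 1], [0, 0, -0.8, 0, 0, 0, 1], [0, 0, -1, 0, 0, 0, 1], [0, 0, -1, 0, 0, 0, 1], [0, 0, -1, 0, 0, 0, 1], [0, 0, -1, 0, 0, 0, 1]]}}

```text
time: 119.25
tool_pos: [441.3, 358.2, 206.1]
tcp_rot: [180.0, 0.0, 168.4]
ft_force: [0.9, 0.4, 0.1]
finger_gap: 85.4
grip_force: 0.0
```

Request:
{"method": "apply_moves", "body": {"deltas": [[0, 0, 0, 0, 0, 0, 1], [0, 0, 0, 0, 0, 0, 1]]}}

```text
time: 119.5
tool_pos: [441.0, 358.0, 204.2]
tcp_rot: [-180.0, -0.0, 168.4]
ft_force: [-0.1, 0.2, -0.2]
finger_gap: 85.0
grip_force: 0.0
```

```bash
python3 - <<'E'
from h import *
s=sense(); im=snapshot('wrist')[...,::-1]; C=cam('wrist',s); c=im.copy()
o=np.array([440.4,357.2]);a=np.radians(-11.6);ex=np.array([np.cos(a),np.sin(a)]);ey=np.array([-ex[1],ex[0]])
for X,Y,Z in((90,27,78),(90,-27,78),(-90,18,72),(-90,-18,72)):
    u,v=proj(C,np.r_[o+X*ex+Y*ey,Z])[0]; cv2.circle(c,(int(u),int(v)),3,(0,0,255),1)
tops('top',91); sc=snapshot('scene')[...,::-1]
cv2.imwrite('pics/fin.png',np.hstack([cv2.resize(c,(400,300)),cv2.resize(sc,(400,300))]))
E
```

```text
top [296. 129.] z 91 ctr [ 664.1 -117.6] [77.1 49.2] yaw 94.9
top [241. 135.] z 91 ctr [646.5  75.6] [238.3  58.1] yaw 95.3
```

View pics/fin.png

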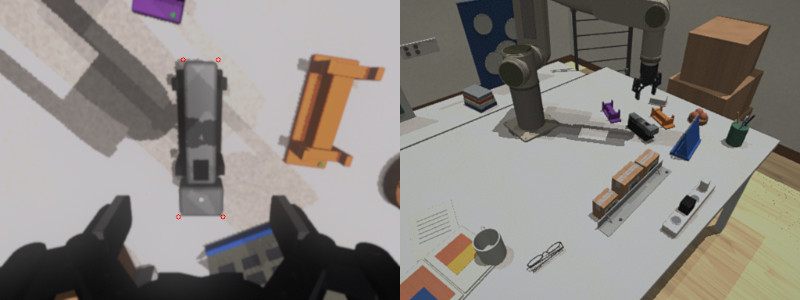

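The scanner lies in the cradle at its marks (left half), and the three cartons stand at the fence with the bystanders undisturbed (right half). Handing in.

```bash
python3 -c "
from bench import *
print(hand_in())"
```

```text
the job is handed in; nothing more can be done
None
```

I handed the job in at about 120 s of robot time: all product and serial labels were scanned in order, the cartons stand serial side out against the fence, and the scanner is back in its cradle; the judge returned no verdict.

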